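# Book in engine parts with a scan wand on a transfer rail

## Task

Load every barcoded part that is there (black ignition box, sealant bottle, piston, cardboard carton; two or three of them are present) flat on the blue carrier, label up, while it is at the load station on the left, then slide the carrier by its handle to the middle scan station (yellow plate). Pull the scan wand up out of its upright holder and scan the parts one after the other in the order ignition box, sealant, piston, carton: hold the wand's window about 5 cm straight above each label, its scan line across the bars, steady for two seconds. Put the wand back upright in its holder, fully down, and only then slide the loaded carrier to the out station at the right-hand end (green plate); do not disturb the other loose things on the cart.

Things in the scene. Friction and masses are not known exactly. Their poses are not given: they have to be found in the camera images.
- carrier (a joint): position of the blue carrier along its rail, in m: 0 = load station (white index plate, end stop, the robot's left), 0.08 = scan station (yellow index plate, middle), 0.16 = out station (green index plate, end stop, the robot's right). It slides with about 4 N friction and stays where it is left; no spring or snap.
- rail: fixed two-bar rail, 124 x 460 mm, bars up to z = 17 mm, its length along its y axis (about the robot's y). Origin at the centre of its underside. Its -y axis is the direction in which the carrier's joint value grows. On its near (-x) side stand three small index plates, white, yellow, green, 80 mm apart.
- scan_mark (a point): top of the yellow index plate on the near side of the rail (axes as the rail's): the red pointer under the carrier's handle stands level with it along the rail when the carrier is at the scan station.
- carrier_floor (a point): centre of the carrier's flat floor (30 mm above the work surface). Carrier: blue pallet, 140 mm (x) by 280 mm (y), with a 7 mm high, 6 mm thick lip all round (inside 128 x 268 mm); white lines mark three places at y = -90, 0 and +90 mm. Axes turn with the carrier: y along the rail, x away from the robot.
- carrier_grip (a point): grip point of the carrier's upright black handle, on the near side of the carrier midway along it: a post 22 mm (x) by 16 mm (y), standing 84 mm in front of the carrier's centre; its top is 16 mm above this point and it can be pinched from above across its 16 mm (fingers on its +y and -y faces). Axes as the carrier's.
- holder: fixed upright wand holder, a square grey tube on a 56 x 54 mm foot with a flared black mouth 96 mm high (44 mm wide outside). Inside 30 (x) x 28 (y) mm, its floor 8 mm above the work surface. Origin at the centre of its underside.
- wand: barcode scan wand, 152 mm long, 0.11 kg, upright in the holder, tip down, axes as the holder's. Origin at the centre of its tip (scan window); z up the wand, it looks along -z. Barrel 24 (x) x 22 (y) mm; black grip 30 (x) x 22 (y) mm, 104 to 146 mm above the tip, pinch it across the 22 mm; orange cap of the same section above. The scan line (red slit) runs along its x.
- ignition_box: black potted ignition box, 42 (x) x 85 (y) x 27 mm, 0.12 kg; main block 42 x 62 mm, grip across its x. Origin at the centre of its underside. Carries a white barcode label on top.
- sealant: lying squeeze bottle of sealant, 36 (x) x 108 (y) x 36 mm, 0.075 kg, nozzle towards one end, does not roll; grip across its x at the middle. Origin at the centre of its underside. Carries a white barcode label on top.
- piston: piston standing upright, 64 (x) x 72 (y) x 50 mm with its pin sticking out along y, 0.14 kg; grip across its x (64 mm). Origin at the centre of its underside. Carries a white barcode label on top.
- spare_carton: closed cardboard spare-part carton, 46 (x) x 96 (y) x 40 mm, 0.12 kg; grip across its x. Origin at the centre of its underside. Carries a white barcode label on top.
- ignition_box_label (a point): centre of the barcode label on top of the black ignition box, label facing up. Axes as the part's: z out of the label, the row of bars runs along y (each bar lies along x), so the scan line must run along this y (either way round).
- sealant_label (a point): centre of the barcode label on top of the sealant bottle, label facing up. Axes as the part's: z out of the label, the row of bars runs along y (each bar lies along x), so the scan line must run along this y (either way round).
- piston_label (a point): centre of the barcode label on top of the piston, label facing up. Axes as the part's: z out of the label, the row of bars runs along y (each bar lies along x), so the scan line must run along this y (either way round).
- spare_carton_label (a point): centre of the barcode label on top of the cardboard carton, label facing up. Axes as the part's: z out of the label, the row of bars runs along y (each bar lies along x), so the scan line must run along this y (either way round).
- wrench_12: Combination spanner, 167 mm, lying at the far left edge. Bystander; leave it alone. Origin at the centre of its underside.
- marker: Black and white marker pen, 133 mm, lying at the left edge. Bystander; leave it alone. Origin at the centre of its underside.
- oil_cap: Black oil filler cap, 34 mm across, 18 high. Bystander; leave it alone. Origin at the centre of its underside.
- bearing: Ball bearing, 40 mm across, 11 high. Bystander; leave it alone. Origin at the centre of its underside.

How it is judged:
By the outcome, as a careful person would: the job done as asked, in the order asked, and still so for the second after the job is handed in, with the robot touching nothing.
Of ignition_box, sealant, piston, spare_carton only 2 to 3 are there at a start; the rules pass over those that are not, and their reading is None.
At some moment in a run one of ignition_box, sealant, piston, spare_carton may be knocked a few centimetres aside while the robot is not near it.
Once in a run the grip may slacken for a moment while it holds something.
It also fails if it takes over 208 s, if anything falls off the work surface, if the arm or the gripper's body presses on something with over 40 N, if the wrist force passes 120 N, or if a joint passes its speed limit or range.

## Robot

A 7-joint arm with a two-finger parallel gripper is mounted at the origin on a cart in front of the work surface, level with it; the furniture and walls round the work are solid. World frame = base frame: x ahead of the robot, y to its left, z up, the work surface at z = 0. Lengths are in m, angles in rad, forces in N, time in s.
With the tool pointing down it reaches from about 0.425 to 0.875 m from the base axis. Payload 4.7 kg.
Tool frame: the origin (TCP) lies midway between the tips of the shut fingers; the grasp point (between the pads) lies 19 mm behind it; z points along the fingers, y is the line along which they close (so a half turn about z gives the same grasp; the last joint's range is limited). The gripper opens to 87 mm and grips with 3 to 60 N. Pads are 19 mm wide; open, the fingers measure 117 mm over their backs; the gripper's body (75 mm by 190 mm) begins 51 mm behind the grasp point.
Start: joints at [1.13, 0.321, -0.07, 1.45, 0.023, 1.371, -0.057], TCP at [0.286, -0.584, 0.223] pointing down, gripper open.
Joint ranges: [-2.86, 2.86], [-0.3, 2.09], [-1.38, 1.24], [0.06, 2.45], [-1.56, 4.7], [0.09, 2.05], [-2.69, 2.69]. Speed limits (rad/s): [2.57, 2.57, 3.14, 3.14, 3.14, 3.14, 3.14].

## Interface

Orientations are given as a rotation vector (axis times angle).
In Python, from cell import bot gives the robot as it stands.
- The arm moves only by the shell command python3 drive.py 'ROWS'. ROWS is one flat JSON list of numbers that holds 1 to 8 rows one after another, with no inner brackets; each row has 7 numbers: the finger opening in m, then dx, dy, dz in units of 5 mm, then a rotation vector rx, ry, rz in units of 0.25 rad; each row is the pose to reach, as a shift and turn from the pose commanded when the command began, along the tool's axes at that moment; what a row does not reach only later rows make up. A row lasts 1/10 s, in which the tool goes at most 0.05 m and 0.15 rad, less where a joint would pass 70% of its speed; a pose out of reach is approached as far as the arm can. The fingers move at their own pace and stop on an object; the grip force is fixed at half the most. Time passes only in rows, so rows that do not move let the fingers close. It prints the time, the measured TCP pose, the force, the opening and the grip force at its end. Input that does not fit is refused with a message, and nothing moves.
- bot.read_state(): the state, without advancing time (a new reading comes with each control period).
- bot.read_camera(name): name is "scene" or "side" or "wrist"; returns a dict with "frame" (480x640x3 uint8, red, green, blue), "fx", "fy", "cx", "cy" (pixels), "extrinsics" (4x4, takes a point from camera to world coordinates). Camera axes: x right, y up, looking along -z (the intrinsics and any distortion apply to the point x, -y, -z); pixel columns grow to the right and rows downward; lengths in m; the calibration is good to about 2 mm. A picture is of the moment at which its call begins. There is no depth.
- bot.sign_off(): hands the job in; it is judged then, once.
The state is a dict: "t": time; "joint_positions": joint angles; "joint_velocities": joint speeds; "effort": joint torques, N m; "eef_pos": TCP position; "eef_rot": TCP orientation; "contact_force": force on the tool from outside, world axes, zero at the start; "ft_torque": the same for the moment, N m; "opening": finger opening in m; "grip_force": force on a finger pad.
Only numpy, scipy, OpenCV 4.12 (cv2) and the standard library are available. Lean on these libraries where they do the work, as an engineer would, in place of code of your own. Each camera call takes 0.05 s, during which the arm holds its last target. There are 200 camera calls.

## Working session

There is one attempt and no reset: what is moved stays moved. The work goes in short steps, Python scripts to look and compute and a shell command to move; the robot and the scene stay as the last step left them, time stands still between calls to the robot, and variables do not carry over. Pictures are saved under pics/ and viewed, at most 14 in all, crops included, and the job is handed in when it is done.

```bash
ls; mkdir -p pics; cat > h.py <<'E'
import numpy as np, cv2
from scipy.spatial.transform import Rotation as R
from cell import bot
def shot(name,fn=None):
    c=bot.read_camera(name)
    if fn: cv2.imwrite('pics/'+fn,c['frame'][:,:,::-1])
    return c
def px2w(c,u,v,z):
    E=np.array(c['extrinsics']); d=np.array([(u-c['cx'])/c['fx'],-(v-c['cy'])/c['fy'],-1.])
    d=E[:3,:3]@d; o=E[:3,3]; return o+d*(z-o[2])/d[2]
def w2px(c,p):
    E=np.array(c['extrinsics']); q=E[:3,:3].T@(np.array(p)-E[:3,3])
    return c['cx']+c['fx']*q[0]/-q[2], c['cy']-c['fy']*q[1]/-q[2]
def st():
    s=bot.read_state(); print('t',s['t'],'p',np.round(s['eef_pos'],4),'r',np.round(s['eef_rot'],3),'F',np.round(s['contact_force'],1),'op',s['opening'],'gf',s['grip_force'],'q',np.round(s['joint_positions'],2)); return s
def togo(p,yaw=None,s=None):
    "shift in tool axes to world point p; yaw = world direction angle of tool y, mod pi"
    s=s or bot.read_state(); M=R.from_rotvec(s['eef_rot']).as_matrix()
    d=M.T@(np.array(p)-np.array(s['eef_pos'])); 
    cur=np.arctan2(M[1,1],M[0,1]); out=[np.round(d,4)]
    if yaw is not None:
        dy=(yaw-cur+np.pi/2)%np.pi-np.pi/2
        # target: tool z exactly down
        t=cur+dy; y=np.array([np.cos(t),np.sin(t),0]); z=np.array([0,0,-1.]); T=np.c_[np.cross(y,z),y,z]
        out.append(np.round(R.from_matrix(M.T@T).as_rotvec(),4))
    print('togo',*out); return out
E
python3 - <<'E'
from h import *
st()
for n in('scene','side','wrist'):
    c=shot(n,n+'0.png'); print(n,c['fx'],c['fy'],c['cx'],c['cy'],{k:v for k,v in c.items() if k not in('frame',)}.keys()); print(np.round(c['extrinsics'],3))
E
python3 -c "
import cv2,numpy as np"
```

```text
cell.py
drive.py
pics
t 0.0 p [ 0.2853 -0.5834  0.2215] r [-3.059e+00 -7.080e-01  1.000e-03] F [0.  0.3 0.5] op 0.0869790037063604 gf 0.0 q [ 1.13  0.32 -0.07  1.45  0.02  1.37 -0.06]
scene 582.0865856838511 582.0865856838511 328.7501681804921 241.73357883890773 dict_keys(['fx', 'fy', 'cx', 'cy', 'extrinsics'])
[[-0.809  0.375 -0.452 -0.042]
 [-0.587 -0.499  0.637  0.759]
 [ 0.014  0.781  0.624  0.827]
 [ 0.     0.     0.     1.   ]]
side 445.68268419518427 445.68268419518427 318.535711565425 241.70294607286112 dict_keys(['fx', 'fy', 'cx', 'cy', 'extrinsics'])
[[ 0.747 -0.364  0.556  1.034]
 [ 0.665  0.399 -0.631 -0.6  ]
 [ 0.008  0.841  0.54   0.627]
 [ 0.     0.     0.     1.   ]]
wrist 418.11741444376935 418.11741444376935 326.9937925296048 239.5586208327576 dict_keys(['fx', 'fy', 'cx', 'cy', 'extrinsics'])
[[ 0.439  0.857  0.268  0.359]
 [-0.898  0.42   0.13  -0.548]
 [-0.001 -0.298  0.955  0.383]
 [ 0.     0.     0.     1.   ]]
```

View pics/scene0.png

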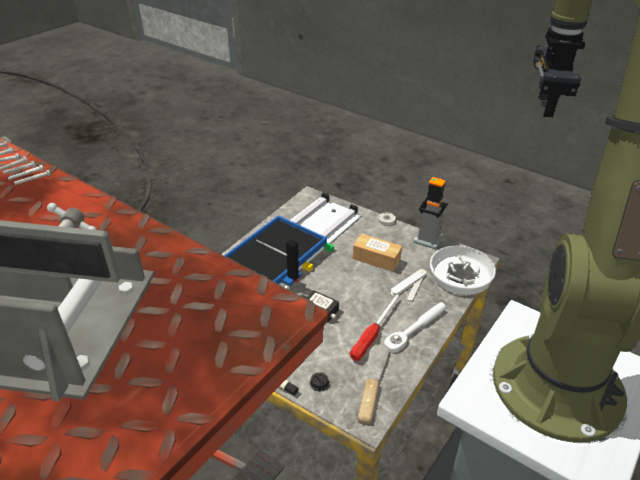

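View pics/side0.png

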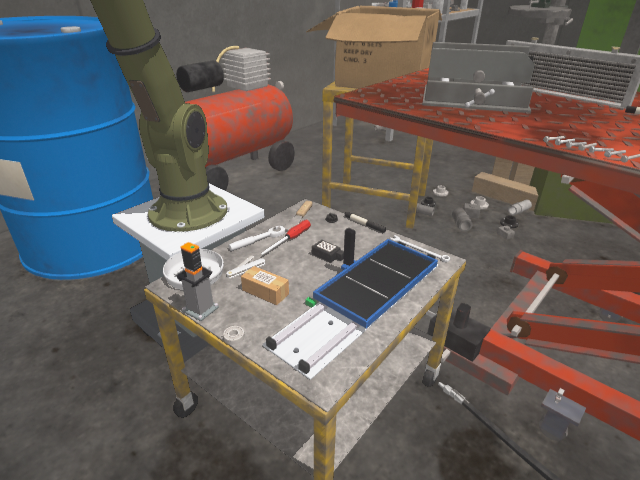

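The scene view shows the carton at (378,250), the black box at (318,300) half behind the red bench, the holder at (432,225) and the carrier at (275,250). The side view shows every part: carton (265,285), ignition box (325,250), handle (349,245), holder with wand (197,285). There is no piston and no sealant. I'll enlarge the side view to measure.

```bash
python3 - <<'E'
from h import *
im=cv2.imread('pics/side0.png')[195:385,140:470]
cv2.imwrite('pics/sidez.png',cv2.resize(im,None,fx=2.4,fy=2.4,interpolation=cv2.INTER_CUBIC))
E
```

```text
(no output)
```

View pics/sidez.png

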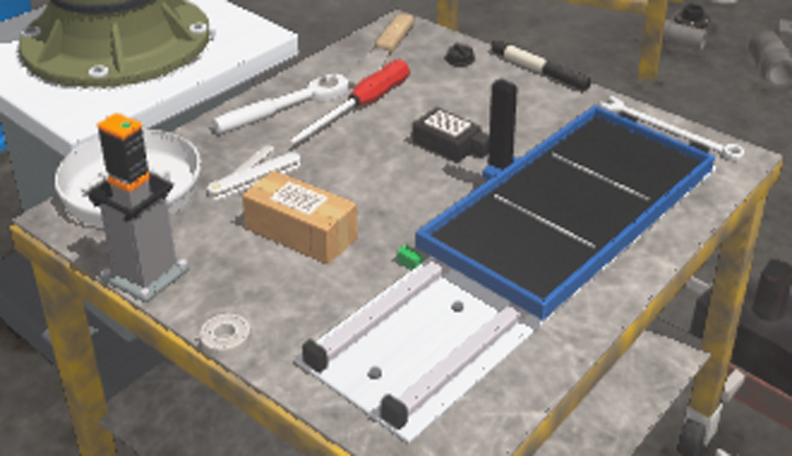

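The enlarged side view shows:

| Thing | Position (crop px) |
|---|---|
| Carrier lip corners | (416,235), (545,316), (715,155), (598,105) |
| Carton label | (299,196) |
| Ignition label | (447,123) |
| Handle top | (503,83) |
| Wand cap | (121,122) |

The ignition box nose and nozzle end point at the handle.

```bash
python3 - <<'E'
from h import *
c=bot.read_camera('side')
f=lambda x,y,z:np.round(px2w(c,140+x/2.4,195+y/2.4,z)[:2],3)
for n,x,y,z in [('c nearR',416,235,.037),('c farR',545,316,.037),('c farL',715,155,.037),('c nearL',598,105,.037),('carton lab',299,196,.04),('cart tl',243,203,.04),('cart bl',330,236,.04),('cart br',357,207,.04),('cart tr',272,173,.04),('ign lab',447,123,.027),('ign tl',413,130,.027),('ign bot',462,150,.027),('ign tr',484,128,.027),('ign top',431,108,.027),('hand top ctr',503,83,.09),('wand top',121,124,.16),('foot bot',147,300,0.008),('bearing',226,330,.011),('cap',460,50,.018),('green',408,252,.015),('scr tip',293,142,.0),('ratch end',215,128,.01),('bowl r',128,172,.04),('white tool',300,158,.01),('table left far',780,155,0),('table nearleft',400,10,0)]: print(n,f(x,y,z))
E
```

```text
c nearR [ 0.55  -0.066]
c farR [ 0.693 -0.072]
c farL [0.682 0.217]
c nearL [0.548 0.217]
carton lab [ 0.437 -0.099]
cart tl [ 0.408 -0.139]
cart bl [ 0.499 -0.119]
cart br [ 0.487 -0.075]
cart tr [ 0.392 -0.091]
ign lab [0.445 0.098]
ign tl [0.428 0.065]
ign bot [0.487 0.071]
ign tr [0.478 0.116]
ign top [0.414 0.108]
hand top ctr [0.5   0.114]
wand top [ 0.386 -0.232]
foot bot [ 0.417 -0.254]
bearing [ 0.496 -0.234]
cap [0.346 0.235]
green [ 0.542 -0.068]
scr tip [ 0.323 -0.006]
ratch end [ 0.256 -0.052]
bowl r [ 0.292 -0.18 ]
white tool [ 0.361 -0.03 ]
table left far [0.709 0.314]
table nearleft [0.202 0.287]
```

```bash
python3 - <<'E'
from h import *
s=st(); togo([.285,-.584,.33],None); togo([.46,0.0,.33],np.pi/2); 
M=R.from_rotvec(s['eef_rot']).as_matrix(); print(M.round(2))
E
```

```text
t 0.2 p [ 0.2854 -0.5837  0.2219] r [-3.06e+00 -7.08e-01  1.00e-03] F [ 0.6  1.  -0.2] op 0.08683975174287482 gf 0.0 q [ 1.13  0.32 -0.07  1.45  0.02  1.37 -0.06]
togo [-0.0005  0.     -0.1081]
togo [ 0.4133 -0.4477 -0.1076] [-1.000e-03  3.000e-04  4.548e-01]
[[ 0.9   0.44 -0.  ]
 [ 0.44 -0.9   0.  ]
 [-0.   -0.   -1.  ]]
```
Tool y = (0.44,-0.9). target tool y = (0,-1) after half turn mod. q7 -0.06+... q1=1.13?? base y... odd axes but fine.

The manual's scale: shifts go in units of 5 mm and turns go in units of 0.25 rad. Converting my numbers, 0.06 m is 12, -0.205 m is -41, 0.35 rad is 1.4.

```bash
python3 drive.py '[0.087,0,0,-10,0,0,0,0.087,0,0,-20,0,0,0.2,0.087,6,-6,-21.6,0,0,0.4,0.087,12,-13,-21.6,0,0,0.6,0.087,18,-20,-21.6,0,0,0.8,0.087,24,-27,-21.6,0,0,1,0.087,30,-34,-21.6,0,0,1.2,0.087,36,-41,-21.6,0,0,1.4]'; python3 -c "
from h import *
st();togo([.46,0.0,.33],np.pi/2)"
```

```text
t: 1.0
eef_pos: [0.3573, -0.3187, 0.3305]
eef_rot: [3.137, 0.161, -0.0]
contact_force: [0.7, -0.3, 1.3]
opening: 0.0867
grip_force: 0.0
t 1.0 p [ 0.3573 -0.3187  0.3305] r [ 3.137  0.161 -0.   ] F [ 0.7 -0.3  1.3] op 0.08669387533043772 gf 0.0 q [ 0.9  -0.07 -0.22  1.67 -0.01  1.54 -0.78]
togo [ 0.1348 -0.3065  0.0004] [0.0004 0.     0.1027]
```

```bash
python3 drive.py '[0.087,3.4,-7.6,0,0,0,0.06,0.087,6.8,-15.4,0,0,0,0.12,0.087,10,-23,0,0,0,0.18,0.087,13.4,-30.6,0,0,0,0.24,0.087,16.8,-38.2,0,0,0,0.3,0.087,20,-46,0,0,0,0.36,0.087,23.6,-53.6,0,0,0,0.4108,0.087,27,-61.3,0,0,0,0.4108]'; python3 drive.py '[0.087,0,0,0,0,0,0,0.087,0,0,0,0,0,0]'; python3 -c "
from h import *
st();c=shot('wrist','w1.png');print(np.round(c['extrinsics'],3))"
```

```text
t: 1.8
eef_pos: [0.4595, -0.0001, 0.3306]
eef_rot: [3.141, 0.003, 0.001]
contact_force: [1.0, -0.6, -0.9]
opening: 0.0871
grip_force: 0.0
t: 2.0
eef_pos: [0.4592, -0.0011, 0.3304]
eef_rot: [3.141, 0.007, -0.001]
contact_force: [-0.4, -0.7, 0.4]
opening: 0.0867
grip_force: 0.0
t 2.0 p [ 0.4592 -0.0011  0.3304] r [ 3.141e+00  7.000e-03 -1.000e-03] F [-0.4 -0.7  0.4] op 0.0867390860581534 gf 0.0 q [ 0.65 -0.12 -0.63  1.7  -0.07  1.54 -1.55]
[[ 0.005  0.955  0.298  0.541]
 [-1.     0.004  0.002 -0.001]
 [ 0.001 -0.298  0.955  0.492]
 [ 0.     0.     0.     1.   ]]
```

View pics/w1.png

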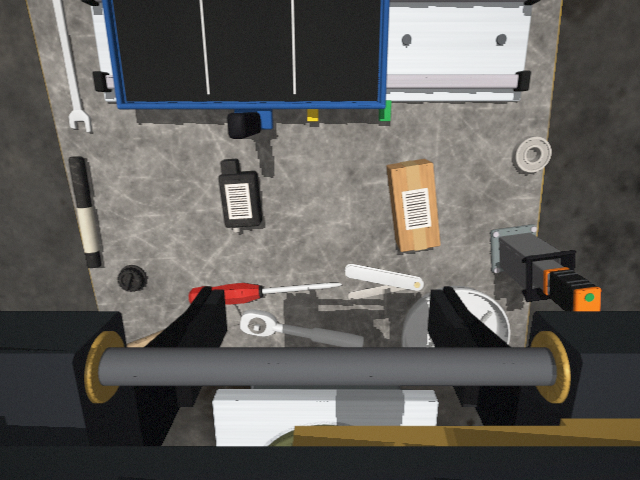

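The wrist view shows the ignition label at (239,201), the carton label at (416,209), the handle top at (238,125), the yellow plate at (312,116), and the wand cap at (585,297). It also shows the carrier edges, at the left stop.

```bash
cat >> h.py <<'E'
def rect(c,box,z,lo=150,fn=None):
    "min-area rect of bright low-saturation blob in box (u0,v0,u1,v1) cast on plane z"
    u0,v0,u1,v1=box; im=c['frame'][v0:v1,u0:u1]
    m=fn(im) if fn else (im.min(2)>lo)
    m=cv2.morphologyEx(m.astype(np.uint8)*255,cv2.MORPH_CLOSE,np.ones((5,5)))
    k=max(cv2.findContours(m,cv2.RETR_EXTERNAL,cv2.CHAIN_APPROX_NONE)[0],key=cv2.contourArea)
    b=cv2.boxPoints(cv2.minAreaRect(k)); P=np.array([px2w(c,u0+x,v0+y,z)[:2] for x,y in b])
    e=P[1]-P[0],P[2]-P[1]; L=max(e,key=np.linalg.norm)
    a=np.arctan2(L[1],L[0]); a=(a+np.pi/2)%np.pi-np.pi/2
    print('ctr',P.mean(0).round(4),'sides',[round(float(np.linalg.norm(x)),4) for x in e],'long-axis yaw',round(float(a),3)); return P.mean(0),a
def tri(rays):
    A=np.zeros((3,3));b=np.zeros(3)
    for c,u,v in rays:
        E=np.array(c['extrinsics']);o=E[:3,3];d=px2w(c,u,v,0)-o;d/=np.linalg.norm(d);Q=np.eye(3)-np.outer(d,d);A+=Q;b+=Q@o
    return np.linalg.solve(A,b)
E
python3 - <<'E'
from h import *
c=shot('wrist');s=shot('side')
rect(c,(215,170,270,235),.027); rect(c,(390,175,445,240),.04)
rect(c,(380,155,450,260),.04,fn=lambda i:(i[...,0].astype(int)-i[...,2]>25)|(i.min(2)>170))
blk=lambda i:(i.max(2)<70)
rect(c,(210,155,275,240),.027,fn=lambda i:(i.max(2)<75)|(i.min(2)>200))
S=lambda x,y:(s,140+x/2.4,195+y/2.4)
print('handle',tri([(c,238,124),S(503,83)]).round(4))
print('wand',tri([(c,586,297),S(121,124)]).round(4))
for n,u,v,z in [('yel',312,114,.015),('car nearL',116,106,.037),('car nearR',388,106,.037),('line1',208,94,.03),('line2',294,94,.03)]: print(n,px2w(c,u,v,z).round(4))
E
```

```text
ctr [0.4412 0.0987] sides [0.0265, 0.0406] long-axis yaw 0.068
ctr [ 0.4361 -0.101 ] sides [0.0285, 0.0455] long-axis yaw 0.181
ctr [ 0.439  -0.0983] sides [0.0499, 0.1041] long-axis yaw 0.187
ctr [0.4468 0.088 ] sides [0.0594, 0.0863] long-axis yaw 0.064
handle [0.5292 0.0738 0.1198]
wand [ 0.3837 -0.2305  0.158 ]
yel [0.5355 0.0129 0.015 ]
car nearL [0.5433 0.2151 0.037 ]
car nearR [ 0.5438 -0.0666  0.037 ]
line1 [0.5555 0.1208 0.03  ]
line2 [0.5556 0.031  0.03  ]
```

```bash
python3 -c "
from h import *
c=shot('wrist')
P=[px2w(c,u,v,.04)[:2] for u,v in ((388,166),(430,161),(440,245),(398,250))];print(np.mean(P,0),P)
st();togo([.44,-.1,.07],np.pi/2+.183)"
```

```text
[ 0.43752518 -0.10059294] [array([ 0.48231175, -0.06981028]), array([ 0.48758964, -0.11450448]), array([ 0.39307953, -0.13275531]), array([ 0.38711978, -0.0853017 ])]
t 2.2 p [ 0.4591 -0.0034  0.3304] r [ 3.141e+00 -1.000e-03 -1.000e-03] F [-0.9 -0.3 -1. ] op 0.08699012136484566 gf 0.0 q [ 0.65 -0.12 -0.63  1.7  -0.07  1.54 -1.55]
togo [-0.0189  0.0966  0.2604] [ 0.0003  0.0004 -0.1838]
```

Converted, 0.1 m is 20, 0.26 m is 52, -0.1 rad is -0.4.

```bash
python3 drive.py '[0.087,-2,6,6,0,0,-0.4,0.087,-4,13,12,0,0,-0.732,0.087,-4,20,18,0,0,-0.732,0.087,-4,20,27,0,0,-0.732,0.087,-4,20,36,0,0,-0.732,0.087,-4,20,45,0,0,-0.732,0.087,-4,20,52,0,0,-0.732,0.087,-4,20,52,0,0,-0.732]'; python3 -c "
from h import *
st();c=shot('wrist','w2.png')
togo([.4385,-.1005,.008],np.pi/2+.183)
rect(c,(200,20,450,300),.04,fn=lambda i:(i[...,0].astype(int)-i[...,2]>25)|(i.min(2)>170))"
```

```text
t: 3.0
eef_pos: [0.4349, -0.1018, 0.0662]
eef_rot: [-3.124, -0.287, 0.014]
contact_force: [0.0, -0.2, -1.1]
opening: 0.087
grip_force: 0.0
t 3.0 p [ 0.4349 -0.1018  0.0662] r [-3.124 -0.287  0.014] F [ 0.  -0.2 -1.1] op 0.08697204012082849 gf 0.0 q [ 0.69  0.07 -0.53  2.09  0.04  1.   -1.25]
togo [ 0.0016 -0.0013  0.061 ] [-0.0027  0.0043  0.0005]
ctr [ 0.4586 -0.0972] sides [0.0643, 0.045] long-axis yaw 0.145
```

View pics/w2.png

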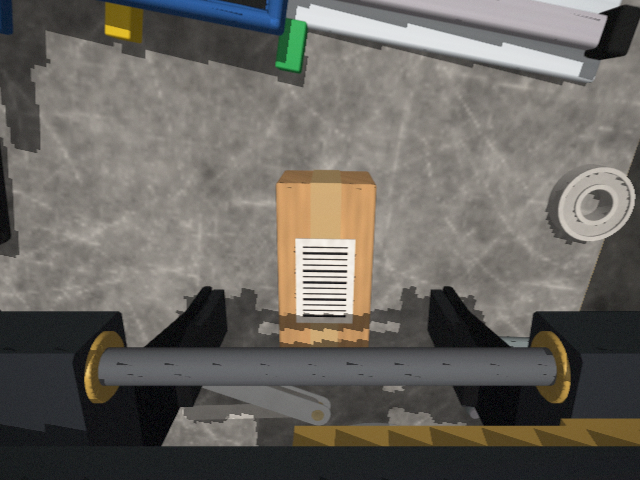

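The carton sits square between the fingers, with its label at (325,282). Descending to grip.

Converted, 0.059 m is 11.8, 0.03 m is 6.

```bash
python3 drive.py '[0.087,0,-0.2,6,0,0,0,0.087,0.2,-0.2,11.8,0,0,0,0.087,0.2,-0.2,11.8,0,0,0,0.03,0.2,-0.2,11.8,0,0,0,0.03,0.2,-0.2,11.8,0,0,0,0.03,0.2,-0.2,11.8,0,0,0,0.03,0.2,-0.2,11.8,0,0,0,0.03,0.2,-0.2,11.8,0,0,0]'; python3 drive.py '[0.03,0,0,0,0,0,0,0.03,0,0,-8,0,0,0,0.03,0,0,-16,0,0,0,0.03,0,0,-24,0,0,0,0.03,0,0,-24,0,0,0]'
python3 -c "
from h import *
st();togo([.6135,-.016,.12],np.pi/2+.0)"
```

```text
t: 3.85
eef_pos: [0.4408, -0.1009, 0.0122]
eef_rot: [3.127, 0.29, 0.002]
contact_force: [-0.4, -0.1, 0.3]
opening: 0.055
grip_force: 0.0
t: 4.35
eef_pos: [0.4442, -0.1015, 0.1367]
eef_rot: [3.124, 0.29, 0.014]
contact_force: [0.9, 0.6, -0.8]
opening: 0.0458
grip_force: 29.9
t 4.35 p [ 0.4442 -0.1015  0.1367] r [3.124 0.29  0.014] F [ 0.9  0.6 -0.8] op 0.04582881914225175 gf 29.9449572712183 q [ 0.71 -0.02 -0.54  2.01 -0.01  1.14 -1.21]
togo [ 0.182  -0.0529  0.018 ] [ 0.0046 -0.009   0.1851]
```

Converted, 0.06 m is 12, 0.182 m is 36.4, 0.1 rad is 0.4.

```bash
python3 drive.py '[0.03,6,-2,0,0,0,0.2,0.03,12,-4,0,0,0,0.4,0.03,18,-6,0,0,0,0.6,0.03,24,-8,0,0,0,0.74,0.03,30,-10,0,0,0,0.74,0.03,36.4,-10.6,0,0,0,0.74,0.03,36.4,-10.6,0,0,0,0.74]'
python3 -c "
from h import *
st();togo([.6135,-.016,.04],np.pi/2+.0);shot('side','s2.png')
i=cv2.imread('pics/s2.png')[180:400,200:480];cv2.imwrite('pics/s2z.png',cv2.resize(i,None,fx=2.5,fy=2.5))"
```

```text
t: 5.05
eef_pos: [0.6117, -0.0125, 0.1296]
eef_rot: [-3.138, -0.004, 0.0]
contact_force: [-0.6, 0.3, -1.5]
opening: 0.0459
grip_force: 29.9
t 5.05 p [ 0.6117 -0.0125  0.1296] r [-3.138 -0.004  0.   ] F [-0.6  0.3 -1.5] op 0.04590690687445584 gf 29.945283830165863 q [ 0.47  0.36 -0.6   1.65  0.21  1.2  -1.75]
togo [0.0018 0.0038 0.0896] [-0.0033  0.0001  0.0029]
```

View pics/s2z.png

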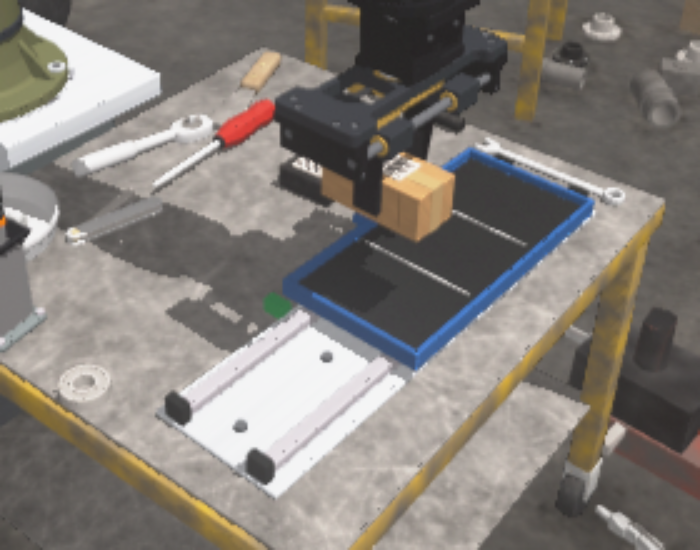

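The carton is held level between the fingers, its bottom near the fingertips, above the empty right third of the carrier. Lowering it.

```bash
python3 drive.py '[0.03,0.4,0.6,6,0,0,0,0.03,0.4,0.6,12,0,0,0,0.03,0.4,0.6,15,0,0,0,0.03,0.4,0.6,16,0,0,0,0.03,0.4,0.6,16.8,0,0,0,0.03,0.4,0.6,16.8,0,0,0,0.03,0.4,0.6,16.8,0,0,0]'; python3 drive.py '[0.03,0,0,0.4,0,0,0,0.03,0,0,0.4,0,0,0]'; python3 drive.py '[0.03,0,0,0.6,0,0,0,0.03,0,0,0.6,0,0,0]'
```

```text
t: 5.8
eef_pos: [0.6124, -0.0181, 0.0488]
eef_rot: [3.141, 0.0, 0.003]
contact_force: [-0.8, 0.2, -1.3]
opening: 0.0457
grip_force: 29.9
t: 6.0
eef_pos: [0.6118, -0.0181, 0.046]
eef_rot: [3.141, 0.0, 0.001]
contact_force: [-0.6, -1.0, -0.8]
opening: 0.046
grip_force: 29.9
t: 6.2
eef_pos: [0.6112, -0.0181, 0.0422]
eef_rot: [3.141, 0.0, -0.001]
contact_force: [0.4, 0.3, -2.1]
opening: 0.0458
grip_force: 29.9
```

```bash
for i in 1 2 3; do python3 drive.py '[0.03,0,0,0.4,0,0,0,0.03,0,0,0.4,0,0,0]' | egrep 'pos|contact'; done
```

```text
eef_pos: [0.6117, -0.0181, 0.0412]
contact_force: [-1.7, 0.1, 3.1]
eef_pos: [0.6119, -0.0181, 0.041]
contact_force: [-5.8, -1.0, 14.1]
eef_pos: [0.6119, -0.0181, 0.0409]
contact_force: [-10.6, -0.7, 25.3]
```

Converted, -0.11 m is -22, -0.07 m is -14.

```bash
python3 drive.py '[0.046,0,0,-0.8,0,0,0,0.065,0,0,-0.8,0,0,0,0.065,0,0,-0.8,0,0,0,0.065,0,0,-0.8,0,0,0,0.065,0,0,-0.8,0,0,0,0.065,0,0,-6,0,0,0,0.065,0,0,-14,0,0,0,0.065,0,0,-22,0,0,0]'; python3 drive.py '[0.087,0,0,-10,0,0,0,0.087,-8,0,-20,0,0,0,0.087,-16,0,-28,0,0,0,0.087,-24,0,-32,0,0,0,0.087,-32,0,-32,0,0,0,0.087,-32,0,-32,0,0,0]'; python3 -c "
from h import *
st();togo([.46,0,.3],np.pi/2);c=shot('wrist','w3.png')"
```

```text
t: 7.6
eef_pos: [0.6108, -0.018, 0.1468]
eef_rot: [-3.141, -0.001, 0.003]
contact_force: [0.5, 0.2, 0.3]
opening: 0.0646
grip_force: 0.0
t: 8.2
eef_pos: [0.4481, -0.0179, 0.309]
eef_rot: [3.136, -0.002, 0.005]
contact_force: [0.8, 0.4, -0.5]
opening: 0.0866
grip_force: 0.0
t 8.2 p [ 0.4481 -0.0179  0.309 ] r [ 3.136e+00 -2.000e-03  5.000e-03] F [ 0.8  0.4 -0.5] op 0.08663842930954563 gf 0.0 q [ 0.65 -0.14 -0.59  1.76 -0.08  1.5  -1.51]
togo [ 0.0119 -0.018   0.0089] [ 0.0055 -0.0029 -0.001 ]
```

View pics/w3.png

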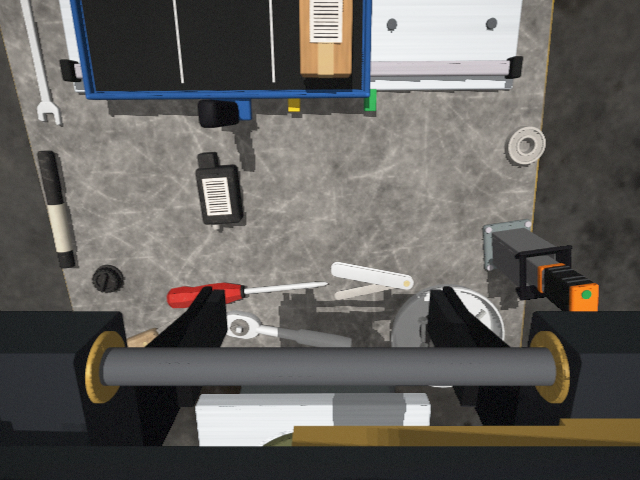

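The carton lies inside the carrier, with its label at (325,18). The ignition box has not moved and its label is at (217,196). Measuring it for the grasp.

```bash
python3 - <<'E'
from h import *
c=shot('wrist')
(l,a)=rect(c,(195,165,245,230),.027)
P=[px2w(c,u,v,.027)[:2] for u,v in ((197,169),(236,165),(242,221),(203,226))];print(np.mean(P,0),np.array(P).round(3))
st();togo([.445,l[1],.075],np.pi/2+a)
rect(c,(297,0,345,45),.07)
E
```

```text
ctr [0.4412 0.0986] sides [0.0263, 0.041] long-axis yaw 0.065
[0.44374207 0.09500742] [[0.472 0.116]
 [0.476 0.075]
 [0.416 0.073]
 [0.41  0.116]]
t 8.3 p [ 0.4511 -0.0184  0.3073] r [ 3.139e+00 -1.000e-03  4.000e-03] F [ 1.1  0.2 -0.7] op 0.08653235505162146 gf 0.0 q [ 0.65 -0.14 -0.59  1.76 -0.07  1.49 -1.51]
togo [-0.0068 -0.1176  0.232 ] [ 0.0028 -0.0023 -0.0661]
ctr [ 0.6037 -0.0198] sides [0.0298, 0.0342] long-axis yaw 0.011
```

Converted, 0.232 m is 46.4, 0.19 m is 38, -0.066 rad is -0.264.

```bash
python3 drive.py '[0.087,-0.6,-8,0,0,0,-0.12,0.087,-1.2,-16,4,0,0,-0.264,0.087,-1.2,-23.4,8,0,0,-0.264,0.087,-1.2,-23.4,18,0,0,-0.264,0.087,-1.2,-23.4,28,0,0,-0.264,0.087,-1.2,-23.4,38,0,0,-0.264,0.087,-1.2,-23.4,46.4,0,0,-0.264,0.087,-1.2,-23.4,46.4,0,0,-0.264]'; python3 drive.py '[0.087,0,0,0,0,0,0,0.087,0,0,0,0,0,0]'; python3 -c "
from h import *
st();togo([.445,.097,.004],np.pi/2+.066)
c=shot('wrist','w4.png')"
```

```text
t: 9.1
eef_pos: [0.4406, 0.0992, 0.0686]
eef_rot: [-3.137, -0.106, 0.021]
contact_force: [-0.7, 0.4, -0.2]
opening: 0.0867
grip_force: 0.0
t: 9.3
eef_pos: [0.4477, 0.0997, 0.0766]
eef_rot: [-3.139, -0.104, -0.005]
contact_force: [1.0, 0.6, 0.4]
opening: 0.087
grip_force: 0.0
t 9.3 p [0.4477 0.0997 0.0766] r [-3.139 -0.104 -0.005] F [1.  0.6 0.4] op 0.08704120517203053 gf 0.0 q [ 0.5   0.09 -0.8   2.06  0.08  1.01 -1.84]
togo [-0.0031  0.0026  0.0725] [-0.0009 -0.0034  0.0003]
```

View pics/w4.png

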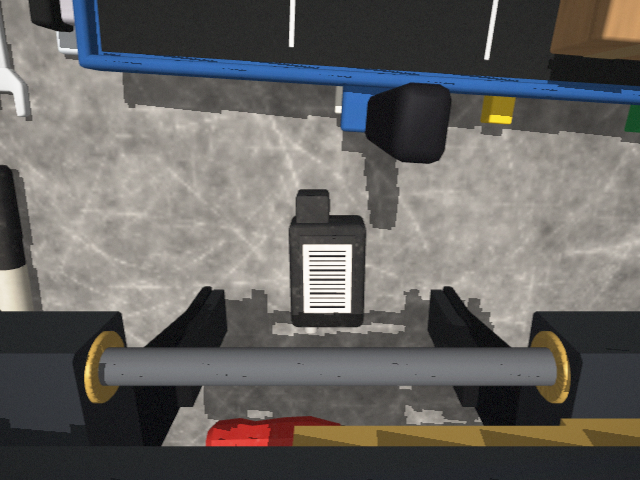

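The box is centred between the fingers, with its label at (327,279). Descending and gripping.

```bash
python3 drive.py '[0.087,-0.4,0.2,7,0,0,0,0.087,-0.4,0.2,12,0,0,0,0.087,-0.4,0.2,14.2,0,0,0,0.087,-0.4,0.2,14.2,0,0,0,0.03,-0.4,0.2,14.2,0,0,0,0.03,-0.4,0.2,14.2,0,0,0,0.03,-0.4,0.2,14.2,0,0,0,0.03,-0.4,0.2,14.2,0,0,0]'; python3 drive.py '[0.03,0,0,0,0,0,0,0.03,0,0,0,0,0,0,0.03,0,0,0,0,0,0,0.03,0,0,0,0,0,0]'; python3 drive.py '[0.03,0,0,-4,0,0,0,0.03,0,0,-10,0,0,0,0.03,0,0,-18,0,0,0,0.03,0,0,-26,0,0,0,0.03,0,0,-26,0,0,0,0.03,0,0,-26,0,0,0]';python3 -c "
from h import *
st();togo([.6155,.074,.13],np.pi/2)"
```

```text
t: 10.15
eef_pos: [0.4442, 0.0978, 0.0042]
eef_rot: [3.14, 0.104, 0.002]
contact_force: [-0.5, 1.0, 0.0]
opening: 0.0627
grip_force: 0.0
t: 10.55
eef_pos: [0.4436, 0.0979, 0.0036]
eef_rot: [-3.14, -0.104, -0.0]
contact_force: [0.5, -0.1, 0.9]
opening: 0.0419
grip_force: 30.0
t: 11.15
eef_pos: [0.4439, 0.0975, 0.1339]
eef_rot: [3.139, 0.103, 0.002]
contact_force: [0.1, 0.2, -2.3]
opening: 0.0417
grip_force: 30.0
t 11.15 p [0.4439 0.0975 0.1339] r [3.139e+00 1.030e-01 2.000e-03] F [ 0.1  0.2 -2.3] op 0.041651827291149246 gf 29.999919184483588 q [ 0.55 -0.   -0.81  2.01 -0.    1.14 -1.77]
togo [0.1697 0.0347 0.0042] [ 0.0011 -0.0015  0.0657]
```

Converted, 0.12 m is 24, 0.162 m is 32.4, 0.066 rad is 0.264.

```bash
python3 drive.py '[0.03,0,0,-8,0,0,0,0.03,2,0,-15,0,0,0,0.03,8,2,-15,0,0,0.12,0.03,16,4,-15,0,0,0.264,0.03,24,6.8,-15,0,0,0.264,0.03,32.4,6.8,-15,0,0,0.264,0.03,32.4,6.8,-15,0,0,0.264,0.03,32.4,6.8,-15,0,0,0.264]'; python3 drive.py '[0.03,0,0,0,0,0,0]';python3 -c "
from h import *
st();togo([.608,.074,.045],np.pi/2);shot('side','s3.png')
i=cv2.imread('pics/s3.png')[150:370,200:480];cv2.imwrite('pics/s3z.png',cv2.resize(i,None,fx=2.5,fy=2.5))"
```

```text
t: 11.95
eef_pos: [0.6063, 0.075, 0.2048]
eef_rot: [-3.139, -0.001, 0.011]
contact_force: [-0.7, 0.5, -1.1]
opening: 0.0416
grip_force: 30.0
t: 12.05
eef_pos: [0.6059, 0.0753, 0.2071]
eef_rot: [3.142, 0.003, -0.005]
contact_force: [0.8, -0.3, -0.6]
opening: 0.0413
grip_force: 30.0
t 12.05 p [0.6059 0.0753 0.2071] r [ 3.142e+00  3.000e-03 -5.000e-03] F [ 0.8 -0.3 -0.6] op 0.04132788555324502 gf 30.00009824987501 q [ 0.47  0.34 -0.79  1.55  0.24  1.35 -1.91]
togo [0.0026 0.0013 0.1621] [0.0001 0.0029 0.0017]
```

View pics/s3z.png

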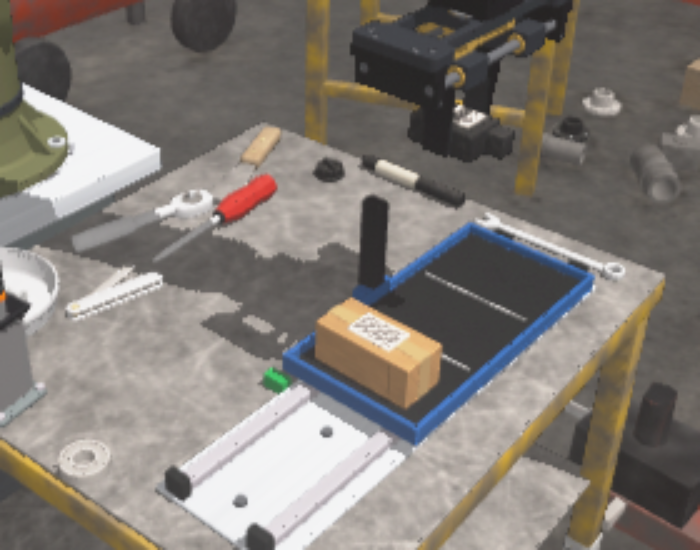

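The box is held level at (460,130) over the carrier, and the carton lies flat inside it at (378,350). Lowering; box bottom is about 4 mm below the TCP.

```bash
python3 drive.py '[0.03,0.4,0.2,8,0,0,0,0.03,0.4,0.2,16,0,0,0,0.03,0.4,0.2,24,0,0,0,0.03,0.4,0.2,29,0,0,0,0.03,0.4,0.2,31.6,0,0,0,0.03,0.4,0.2,32.8,0,0,0,0.03,0.4,0.2,32.8,0,0,0,0.03,0.4,0.2,32.8,0,0,0]';for i in 1 2 ; do python3 drive.py '[0.03,0,0,0.4,0,0,0,0.03,0,0,0.4,0,0,0]' | egrep 'pos|contact|open'; done
```

```text
t: 12.9
eef_pos: [0.6106, 0.0738, 0.0463]
eef_rot: [3.141, 0.0, 0.005]
contact_force: [0.4, -0.2, -0.7]
opening: 0.0417
grip_force: 30.0
eef_pos: [0.61, 0.0736, 0.0433]
contact_force: [-1.7, 0.1, -1.2]
opening: 0.0415
eef_pos: [0.6094, 0.0735, 0.0404]
contact_force: [-0.7, 0.1, -1.0]
opening: 0.0418
```

```bash
for i in 1 2 3 ; do python3 drive.py '[0.03,0,0,0.4,0,0,0,0.03,0,0,0.4,0,0,0]' | egrep 'pos|contact|open'; done
```

```text
eef_pos: [0.6092, 0.0735, 0.0382]
contact_force: [-0.4, -0.3, -1.6]
opening: 0.0416
eef_pos: [0.6092, 0.0735, 0.0362]
contact_force: [-0.4, -0.6, -1.6]
opening: 0.042
eef_pos: [0.6093, 0.0735, 0.0342]
contact_force: [0.3, 0.6, -2.6]
opening: 0.0413
```

```bash
python3 drive.py '[0.03,0,0,0.4,0,0,0,0.03,0,0,0.4,0,0,0]'; python3 drive.py '[0.065,0,0,-0.2,0,0,0,0.065,0,0,-0.2,0,0,0,0.065,0,0,-0.2,0,0,0,0.065,0,0,-0.2,0,0,0,0.065,0,0,-0.2,0,0,0,0.065,0,0,-6,0,0,0,0.065,0,0,-14,0,0,0,0.065,0,0,-24,0,0,0]'; python3 drive.py '[0.065,-4,0,-10,0,0,0,0.065,-8,0,-20,0,0,0,0.065,-14,0,-28,0,0,0,0.065,-20,0,-32,0,0,0,0.065,-20,0,-32,0,0,0,0.065,-20,0,-32,0,0,0,0.065,-20,0,-32,0,0,0]'; python3 -c "
from h import *
st();c=shot('wrist','w5.png');np.savez('c5.npz',**c)
togo([.5295,.074,.18],np.pi/2)"
```

```text
t: 14.1
eef_pos: [0.6097, 0.0736, 0.0327]
eef_rot: [3.142, 0.0, 0.001]
contact_force: [0.2, 0.2, -0.1]
opening: 0.0416
grip_force: 30.0
t: 14.9
eef_pos: [0.6079, 0.0732, 0.152]
eef_rot: [3.142, 0.001, -0.006]
contact_force: [1.2, 0.1, -0.2]
opening: 0.0651
grip_force: 0.0
t: 15.6
eef_pos: [0.5095, 0.0729, 0.3113]
eef_rot: [3.142, -0.001, -0.003]
contact_force: [0.1, 0.3, -1.4]
opening: 0.0651
grip_force: 0.0
t 15.6 p [0.5095 0.0729 0.3113] r [ 3.142e+00 -1.000e-03 -3.000e-03] F [ 0.1  0.3 -1.4] op 0.06509181648384439 gf 0.0 q [ 0.61  0.04 -0.83  1.61  0.03  1.5  -1.78]
togo [ 0.0204 -0.0009  0.1308] [-0.0007  0.0026 -0.0004]
```

View pics/w5.png

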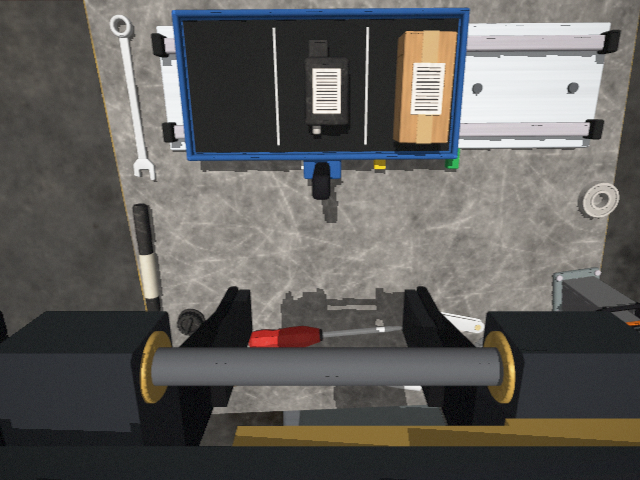

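Both parts lie flat on the carrier, with the ignition label at (326,90) and the carton label at (428,89). The handle top is at (321,190) and the yellow plate at (380,166).

```bash
python3 - <<'E'
from h import *
c=np.load('c5.npz')
rect(c,(308,65,345,117),.057); rect(c,(408,58,447,120),.07)
for n,u,v,z in [('handle top',321,188,.12),('yel',380,163,.015),('L',187,159,.037),('R',460,159,.037),('farL',173,11,.037),('farR',468,11,.037),('pointer base',321,171,.03)]: print(n,px2w(c,u,v,z).round(4))
E
```

```text
ctr [0.6071 0.073 ] sides [0.0258, 0.0398] long-axis yaw 0.009
ctr [ 0.6086 -0.019 ] sides [0.0455, 0.0306] long-axis yaw -0.052
handle top [0.5268 0.0773 0.12  ]
yel [0.5349 0.0146 0.015 ]
L [0.5418 0.2163 0.037 ]
R [ 0.5416 -0.0648  0.037 ]
farL [0.6781 0.2156 0.037 ]
farR [ 0.678  -0.0594  0.037 ]
pointer base [0.5284 0.0785 0.03  ]
```

```bash
python3 drive.py '[0.065,3.8,-0.4,8,0,0,0,0.065,3.8,-0.4,18,0,0,0,0.065,3.8,-0.4,28,0,0,0,0.065,3.8,-0.4,36,0,0,0,0.065,3.8,-0.4,42,0,0,0,0.065,3.8,-0.4,45.2,0,0,0,0.065,3.8,-0.4,45.2,0,0,0,0,3.8,-0.4,45.2,0,0,0]'; python3 drive.py '[0,0,0,0,0,0,0,0,0,0,0,0,0,0,0,0,0,0,0,0,0,0,0,0,0,0,0,0,0,0,0,0,0,0,0,0,0,0,0,0,0,0,0,0,0,0,0,0,0,0,0,0,0,0,0,0]';  python3 -c "
from h import *
st()"
```

```text
t: 16.45
eef_pos: [0.5291, 0.076, 0.087]
eef_rot: [-3.141, -0.001, -0.0]
contact_force: [-0.7, -0.1, 0.9]
opening: 0.062
grip_force: 0.0
t: 17.25
eef_pos: [0.5285, 0.0769, 0.0868]
eef_rot: [-3.14, -0.002, -0.001]
contact_force: [-0.4, 5.2, 0.2]
opening: 0.0158
grip_force: 30.0
t 17.25 p [0.5285 0.0769 0.0868] r [-3.14e+00 -2.00e-03 -1.00e-03] F [-0.4  5.2  0.2] op 0.015751627926078704 gf 29.99198304489255 q [ 0.53  0.28 -0.81  1.88  0.23  1.08 -1.94]
```

The yellow plate at y≈0.0137 against the handle at 0.0769 suggests the carrier is about 17 mm short of the load stop. I'll check by pushing it gently back towards the left stop.

```bash
python3 drive.py '[0,0,-0.8,0,0,0,0,0,0,-1.6,0,0,0,0,0,0,-1.6,0,0,0,0,0,0,-1.6,0,0,0,0]'; python3 drive.py '[0,0,-0.8,0,0,0,0,0,0,-1.2,0,0,0,0,0,0,-1.2,0,0,0,0]'; python3 drive.py '[0,0,-0.6,0,0,0,0,0,0,-0.6,0,0,0,0,0,0,-0.6,0,0,0,0]'
```

```text
t: 17.65
eef_pos: [0.5285, 0.0823, 0.0867]
eef_rot: [3.14, -0.001, -0.0]
contact_force: [-1.6, -3.1, 4.5]
opening: 0.0156
grip_force: 30.0
t: 17.95
eef_pos: [0.5285, 0.0887, 0.0867]
eef_rot: [3.14, -0.0, -0.0]
contact_force: [-1.5, -2.7, 4.8]
opening: 0.0158
grip_force: 30.0
t: 18.25
eef_pos: [0.5285, 0.0917, 0.0868]
eef_rot: [3.14, -0.001, -0.0]
contact_force: [-1.1, -3.2, 5.7]
opening: 0.0159
grip_force: 30.0
```

```bash
for i in 1 2 3; do python3 drive.py '[0,0,-0.4,0,0,0,0,0,0,-0.4,0,0,0,0,0,0,-0.4,0,0,0,0]'|egrep 'pos|contact'; done
```

```text
eef_pos: [0.5284, 0.0935, 0.0867]
contact_force: [-1.2, -4.2, 5.5]
eef_pos: [0.5284, 0.0954, 0.0867]
contact_force: [-2.3, -1.9, 5.8]
eef_pos: [0.5284, 0.0954, 0.0867]
contact_force: [-2.0, -7.5, 7.0]
```

The carrier was 18 mm off. It is now on its left stop, with the handle at y=0.0954, so scan is 0.0154 and out is -0.0646. The parts went on while it was off station, so I'll lift and re-set each one here.

The manual's scale: shifts go in units of 5 mm and turns go in units of 0.25 rad. Converting my numbers, -0.09 m is -18, -0.04 m is -8.

```bash
python3 drive.py '[0.03,0,0.2,0,0,0,0,0.03,0,0.2,0,0,0,0,0.065,0,0.2,0,0,0,0,0.065,0,0.2,0,0,0,0,0.065,0,0.2,0,0,0,0,0.065,0,0.2,0,0,0,0,0.065,0,0.2,-8,0,0,0,0.065,0,0.2,-18,0,0,0]'; python3 drive.py '[0.065,-2,0,-10,0,0,0,0.065,-2,0,-20,0,0,0,0.065,-2,0,-26,0,0,0,0.065,-2,0,-26,0,0,0,0.065,-2,0,-26,0,0,0]'; python3 -c "
from h import *
st();c=shot('wrist','w6.png');np.savez('c6.npz',**c)
rect(c,(200,40,360,130),.057); rect(c,(370,40,450,130),.07)"
```

```text
t: 19.95
eef_pos: [0.5265, 0.0972, 0.1754]
eef_rot: [-3.141, -0.001, 0.009]
contact_force: [0.7, -0.6, -0.2]
opening: 0.0633
grip_force: 0.0
t: 20.45
eef_pos: [0.5186, 0.0977, 0.3067]
eef_rot: [3.141, 0.0, 0.002]
contact_force: [0.6, 0.1, -1.0]
opening: 0.065
grip_force: 0.0
t 20.45 p [0.5186 0.0977 0.3067] r [3.141e+00 0.000e+00 2.000e-03] F [ 0.6  0.1 -1. ] op 0.06496991917410842 gf 0.0 q [ 0.58  0.08 -0.86  1.59  0.06  1.49 -1.85]
ctr [0.6066 0.0898] sides [0.0249, 0.0391] long-axis yaw 0.015
ctr [6.084e-01 1.000e-04] sides [0.0267, 0.0439] long-axis yaw 0.087
```

View pics/w6.png

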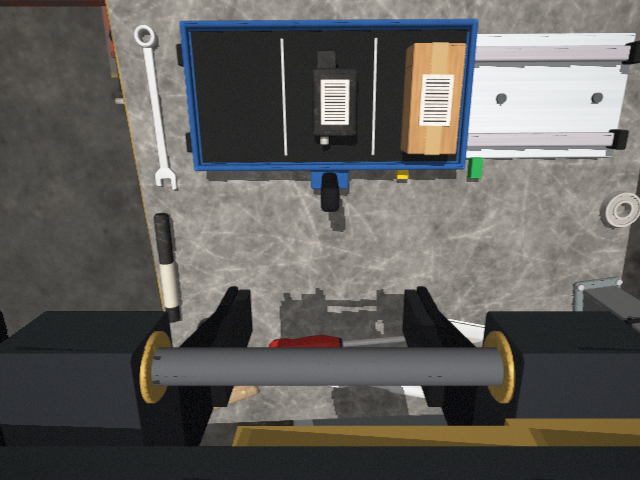

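The carrier is on its stop, with the ignition label at (335,102) and the carton label at (436,100). Re-setting the ignition box first.

Converted, 0.09 m is 18, 0.2 m is 40.

```bash
python3 drive.py '[0.065,8,1,0,0,0,0,0.065,18,1,0,0,0,0,0.065,18,1,10,0,0,0,0.065,18,1,20,0,0,0,0.065,18,1,30,0,0,0,0.065,18,1,40,0,0,0,0.065,18,1,40,0,0,0,0.065,18,1,40,0,0,0]'; python3 -c "
from h import *
st();togo([.608,.092,.035],np.pi/2)"
```

```text
t: 21.3
eef_pos: [0.6074, 0.0927, 0.1056]
eef_rot: [-3.141, -0.001, 0.005]
contact_force: [1.9, 1.6, 1.5]
opening: 0.0651
grip_force: 0.0
t 21.3 p [0.6074 0.0927 0.1056] r [-3.141e+00 -1.000e-03  5.000e-03] F [1.9 1.6 1.5] op 0.06507550091854897 gf 0.0 q [ 0.45  0.45 -0.81  1.66  0.34  1.19 -2.01]
togo [0.0008 0.0007 0.0706] [-0.0003  0.0032  0.0007]
```

```bash
python3 drive.py '[0.065,0,0,7,0,0,0,0.065,0,0,12,0,0,0,0.065,0,0,14,0,0,0,0.065,0,0,14,0,0,0,0.03,0,0,14,0,0,0,0.03,0,0,14,0,0,0,0.03,0,0,14,0,0,0,0.03,0,0,14,0,0,0]'; python3 drive.py '[0.03,0,0,0,0,0,0,0.03,0,0,0,0,0,0,0.03,0,0,0,0,0,0,0.03,0,0,-4,0,0,0,0.03,0,0,-8,0,0,0,0.03,0,0,-8,0,0,0,0.03,0,0,-8,0,0,0,0.03,0,0,-8,0,0,0]'; python3 drive.py '[0.03,0,0,0,0,0,0,0.03,0,0,4,0,0,0,0.03,0,0,6.4,0,0,0,0.03,0,0,7.4,0,0,0,0.03,0,0,7.8,0,0,0,0.03,0,0,8,0,0,0,0.03,0,0,8,0,0,0]'
```

```text
t: 22.1
eef_pos: [0.6091, 0.0923, 0.0375]
eef_rot: [3.141, -0.0, 0.002]
contact_force: [-0.8, 0.4, 4.4]
opening: 0.0416
grip_force: 30.0
t: 22.9
eef_pos: [0.6075, 0.0922, 0.0751]
eef_rot: [3.141, 0.0, -0.003]
contact_force: [0.1, 0.1, -1.3]
opening: 0.0418
grip_force: 30.0
t: 23.6
eef_pos: [0.608, 0.0926, 0.0375]
eef_rot: [3.141, 0.0, -0.002]
contact_force: [-3.6, -1.8, 5.5]
opening: 0.0417
grip_force: 30.0
```

```bash
python3 drive.py '[0.065,0,0,0,0,0,0,0.065,0,0,0,0,0,0,0.065,0,0,0,0,0,0,0.065,0,0,0,0,0,0,0.065,0,0,-6,0,0,0,0.065,0,0,-14,0,0,0,0.065,0,0,-20,0,0,0,0.065,0,0,-20,0,0,0]'; python3 drive.py '[0.065,0.4,9,0,0,0,0,0.065,0.8,18.5,0,0,0,0,0.065,0.8,18.5,6,0,0,0,0.065,0.8,18.5,12,0,0,0,0.065,0.8,18.5,18.6,0,0,0,0.065,0.8,18.5,18.6,0,0,0,0.03,0.8,18.5,18.6,0,0,0,0.03,0.8,18.5,18.6,0,0,0]'; python3 drive.py '[0.03,0,0,0,0,0,0,0.03,0,0,0,0,0,0,0.03,0,0,0,0,0,0,0.03,0,0,0,0,0,0]'; python3 drive.py '[0.03,0,0,-4,0,0,0,0.03,0,0,-8,0,0,0,0.03,0,0,-8,0,0,0,0.03,0,0,-8,0,0,0]'; python3 drive.py '[0.03,0,0,0,0,0,0,0.03,0,0,4,0,0,0,0.03,0,0,6.4,0,0,0,0.03,0,0,7.4,0,0,0,0.03,0,0,7.8,0,0,0,0.03,0,0,8,0,0,0,0.03,0,0,8.2,0,0,0]'
```

```text
t: 24.4
eef_pos: [0.6115, 0.0937, 0.1415]
eef_rot: [-3.141, -0.0, -0.013]
contact_force: [0.5, 0.4, 0.8]
opening: 0.0651
grip_force: 0.0
t: 25.2
eef_pos: [0.6129, 0.0003, 0.0446]
eef_rot: [3.142, 0.0, 0.001]
contact_force: [0.5, 0.0, -0.5]
opening: 0.0559
grip_force: 0.0
t: 25.6
eef_pos: [0.6132, -0.0, 0.0448]
eef_rot: [3.141, 0.0, 0.002]
contact_force: [-0.7, -0.7, 6.1]
opening: 0.046
grip_force: 30.0
t: 26.0
eef_pos: [0.6122, -0.0001, 0.0831]
eef_rot: [3.141, -0.0, -0.0]
contact_force: [0.9, -0.0, -1.5]
opening: 0.0455
grip_force: 30.0
t: 26.7
eef_pos: [0.6111, 0.0, 0.0447]
eef_rot: [3.14, 0.0, -0.006]
contact_force: [-12.8, -2.2, 23.2]
opening: 0.0457
grip_force: 30.0
```

Converted, -0.16 m is -32, -0.12 m is -24.

```bash
python3 drive.py '[0.065,0,0,-0.2,0,0,0,0.065,0,0,-0.2,0,0,0,0.065,0,0,-0.2,0,0,0,0.065,0,0,-0.2,0,0,0,0.065,0,0,-8,0,0,0,0.065,0,0,-16,0,0,0,0.065,0,0,-24,0,0,0,0.065,0,0,-32,0,0,0]'; python3 drive.py '[0.065,-6,-6,0,0,0,0,0.065,-12,-12,0,0,0,0,0.065,-16.8,-19,0,0,0,0,0.065,-16.8,-19,0,0,0,0,0.065,-16.8,-19,0,0,0,0,0.065,-16.8,-19,0,0,0,0]'; python3 -c "
from h import *
st();togo([.5285,.095,.087],np.pi/2)
c=shot('wrist');rect(c,(150,0,380,140),.057); rect(c,(380,0,560,140),.07)"
```

```text
t: 27.5
eef_pos: [0.6122, 0.0001, 0.2038]
eef_rot: [-3.141, -0.0, 0.0]
contact_force: [1.2, 0.0, 0.8]
opening: 0.0652
grip_force: 0.0
t: 28.1
eef_pos: [0.529, 0.0938, 0.2024]
eef_rot: [3.141, -0.002, 0.0]
contact_force: [0.0, -0.2, -0.2]
opening: 0.065
grip_force: 0.0
t 28.1 p [0.529  0.0938 0.2024] r [ 3.141e+00 -2.000e-03  0.000e+00] F [ 0.  -0.2 -0.2] op 0.06503544281726212 gf 0.0 q [ 0.6   0.18 -0.9   1.73  0.14  1.3  -1.91]
togo [-0.0005 -0.0012  0.1154] [ 0.0005 -0.0001 -0.0013]
ctr [0.6078 0.0919] sides [0.035, 0.0255] long-axis yaw -0.013
ctr [ 0.6141 -0.0448] sides [0.0339, 0.047] long-axis yaw 0.162
```

Labels are as expected (the second box caught the white rail). Gripping the handle and sliding to scan.

Converted, 0.115 m is 23, 0.08 m is 16.

```bash
python3 drive.py '[0.065,0,-0.2,8,0,0,0,0.065,0,-0.2,16,0,0,0,0.065,0,-0.2,23,0,0,0,0,0,-0.2,23,0,0,0,0,0,-0.2,23,0,0,0,0,0,-0.2,23,0,0,0,0,0,-0.2,23,0,0,0,0,0,-0.2,23,0,0,0]'; python3 drive.py '[0,0,0,0,0,0,0,0,0,0,0,0,0,0,0,0,0,0,0,0,0,0,0,0,0,0,0,0,0,0,0,0,0,0,0]';python3 drive.py '[0,0,2.4,0,0,0,0,0,0,4.8,0,0,0,0,0,0,7.2,0,0,0,0,0,0,9.6,0,0,0,0,0,0,12,0,0,0,0,0,0,14.4,0,0,0,0,0,0,15.8,0,0,0,0,0,0,15.8,0,0,0,0]';python3 drive.py '[0,0,0,0,0,0,0,0,0,0,0,0,0,0]'
```

```text
t: 28.95
eef_pos: [0.5296, 0.0961, 0.089]
eef_rot: [3.141, -0.0, 0.004]
contact_force: [-0.0, 0.2, -0.2]
opening: 0.0328
grip_force: 0.0
t: 29.45
eef_pos: [0.5287, 0.0954, 0.0879]
eef_rot: [3.14, -0.0, 0.0]
contact_force: [-1.6, -2.6, 5.5]
opening: 0.0157
grip_force: 30.0
t: 30.25
eef_pos: [0.5292, 0.0168, 0.0879]
eef_rot: [-3.141, 0.0, -0.002]
contact_force: [1.2, -0.5, 3.9]
opening: 0.0158
grip_force: 30.0
t: 30.45
eef_pos: [0.5292, 0.0168, 0.088]
eef_rot: [3.141, 0.0, 0.002]
contact_force: [1.5, 0.2, 5.2]
opening: 0.0154
grip_force: 30.0
```

Converted, 0.0015 m is 0.3.

```bash
python3 drive.py '[0,0,0.3,0,0,0,0,0,0,0.3,0,0,0,0]'; python3 drive.py '[0.04,0,0,0,0,0,0,0.04,0,0,0,0,0,0,0.06,0,0,0,0,0,0,0.06,0,0,0,0,0,0,0.06,0,0,0,0,0,0,0.06,0,0,-8,0,0,0,0.06,0,0,-18,0,0,0,0.06,0,0,-28,0,0,0]'; python3 -c "
from h import *
st();togo([.46,-.06,.31],np.pi/2)"
```

```text
t: 30.65
eef_pos: [0.5292, 0.0167, 0.088]
eef_rot: [-3.14, -0.001, -0.003]
contact_force: [2.6, 3.3, 5.2]
opening: 0.0159
grip_force: 30.0
t: 31.45
eef_pos: [0.5277, 0.0155, 0.2287]
eef_rot: [-3.141, -0.001, 0.002]
contact_force: [0.2, -0.1, 0.2]
opening: 0.0596
grip_force: 0.0
t 31.45 p [0.5277 0.0155 0.2287] r [-3.141e+00 -1.000e-03  2.000e-03] F [ 0.2 -0.1  0.2] op 0.05959315595306591 gf 0.0 q [ 0.74  0.13 -0.88  1.72  0.1   1.35 -1.73]
togo [-0.0678  0.0755 -0.0812] [-0.0001  0.0016  0.0003]
```

Converted, -0.08 m is -16, 0.075 m is 15.

```bash
python3 drive.py '[0.06,-6,6,-6,0,0,0,0.06,-10,12,-12,0,0,0,0.06,-13.6,15,-16,0,0,0,0.06,-13.6,15,-16,0,0,0,0.06,-13.6,15,-16,0,0,0,0.06,-13.6,15,-16,0,0,0]'; python3 -c "
from h import *
st();c=shot('wrist','w7.png');np.savez('c7.npz',**c)"
```

```text
t: 32.05
eef_pos: [0.4604, -0.0582, 0.3064]
eef_rot: [-3.141, -0.003, 0.002]
contact_force: [0.4, -0.7, -0.7]
opening: 0.06
grip_force: 0.0
t 32.05 p [ 0.4604 -0.0582  0.3064] r [-3.141e+00 -3.000e-03  2.000e-03] F [ 0.4 -0.7 -0.7] op 0.060035354225331405 gf 0.0 q [ 0.92 -0.11 -0.77  1.73 -0.08  1.49 -1.42]
```

View pics/w7.png

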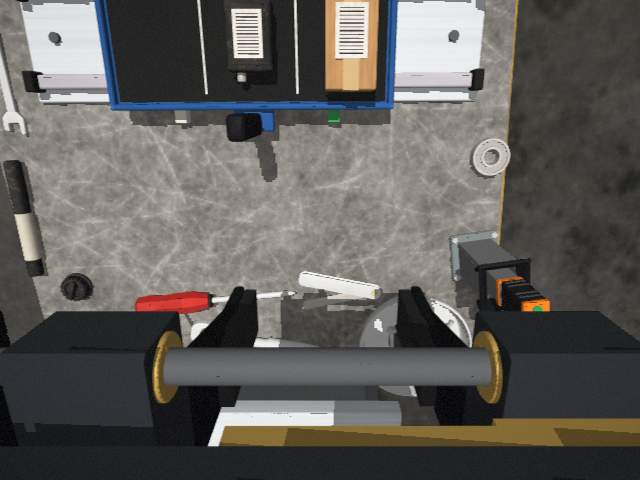

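White plate at (182,116) and green at (334,116), with the carrier edges at 110 and 395. The holder foot is at (475,255) and the wand cap at (537,305). I'll check the alignment and enlarge the holder.

```bash
python3 - <<'E'
from h import *
c=np.load('c7.npz')
w=px2w(c,182,112,.015);g=px2w(c,334,112,.015);print('yellow y',(w+g)/2,'pitch',w-g)
print('carrier y',(px2w(c,110,107,.037)+px2w(c,395,107,.037))/2)
rect(c,(228,0,268,65),.057); rect(c,(330,0,374,65),.07)
i=cv2.cvtColor(c['frame'],cv2.COLOR_RGB2BGR)[225:325,440:560];cv2.imwrite('pics/hz.png',cv2.resize(i,None,fx=6,fy=6,interpolation=cv2.INTER_CUBIC))
E
```

```text
yellow y [0.53871245 0.01289523 0.015     ] pitch [-0.00031017  0.15748239  0.        ]
carrier y [0.54357154 0.01460948 0.037     ]
ctr [0.6061 0.013 ] sides [0.0261, 0.0398] long-axis yaw 0.003
ctr [ 0.6072 -0.0796] sides [0.0279, 0.0452] long-axis yaw 0.031
```

View pics/hz.png

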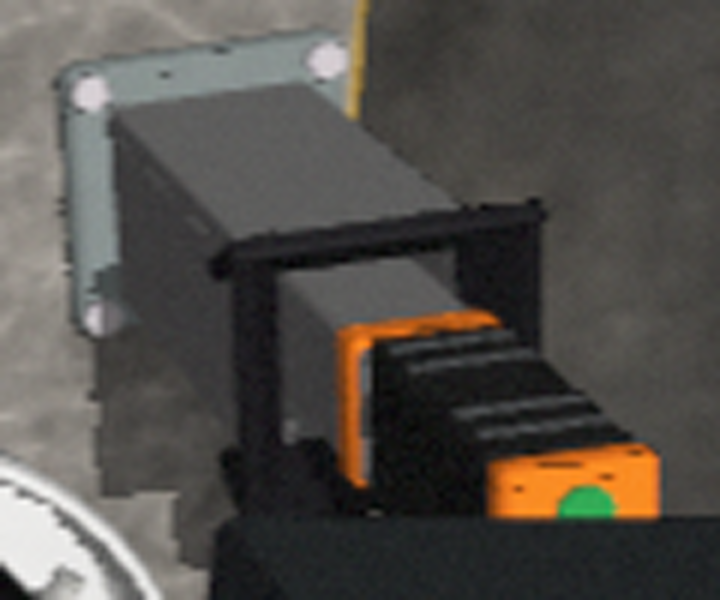

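```bash
python3 - <<'E'
from h import *
c=np.load('c7.npz');s=shot('side')
f=lambda x,y,z:px2w(c,440+x/6,225+y/6,z)[:2]
def ang(a,b):d=b-a;print('edge',a.round(4),b.round(4),'len',np.linalg.norm(d).round(4),'ang-(-y)',np.arctan2(d[0],-d[1]).round(3))
ang(f(62,68,.006),f(345,33,.006)); ang(f(62,68,.006),f(80,330,.006)); ang(f(215,255,.096),f(545,205,.096)); ang(f(490,462,.16),f(658,447,.16)); ang(f(337,330,.112),f(500,313,.112))
h=cv2.cvtColor(s['frame'],cv2.COLOR_RGB2HSV)
m=cv2.inRange(h[235:260,180:210],(40,80,60),(85,255,255));y,x=np.nonzero(m);print('green',x.mean()+180,y.mean()+235,len(x))
gx=(s,x.mean()+180,y.mean()+235)
h=cv2.cvtColor(c['frame'],cv2.COLOR_RGB2HSV);m=cv2.inRange(h[290:325,520:555],(40,80,60),(85,255,255));y,x=np.nonzero(m);print(x.mean()+520,y.mean()+290,y.max()+290)
print('cap',tri([gx,(c,537.5,309.5)]), px2w(c,537.5,309.5,.16),px2w(gx[0],gx[1],gx[2],.16))
st();togo([.384,-.2305,.2],np.pi/2)
E
```

```text
edge [ 0.4018 -0.2012] [ 0.4089 -0.2548] len 0.054 ang-(-y) 0.132
edge [ 0.4018 -0.2012] [ 0.3473 -0.2097] len 0.0551 ang-(-y) -1.416
edge [ 0.3982 -0.2005] [ 0.4068 -0.2516] len 0.0518 ang-(-y) 0.166
edge [ 0.3932 -0.2165] [ 0.3955 -0.2388] len 0.0224 ang-(-y) 0.101
edge [ 0.3921 -0.2145] [ 0.395 -0.239] len 0.0247 ang-(-y) 0.116
green 192.0 246.5 6
537.304347826087 308.89130434782606 311
cap [ 0.38708003 -0.22982913  0.16023128] [ 0.38653351 -0.23029662  0.16      ] [ 0.38741713 -0.22965698  0.16      ]
t 32.15 p [ 0.4604 -0.0582  0.3063] r [-3.14e+00 -4.00e-03  3.00e-03] F [ 0.5 -0.3  0.3] op 0.05998088399489577 gf 0.0 q [ 0.92 -0.11 -0.77  1.73 -0.08  1.49 -1.42]
togo [-0.0767  0.1723  0.1062] [-0.0013  0.0019  0.0025]
```

```bash
python3 - <<'E'
from h import *
s=shot('side')
h=cv2.cvtColor(s['frame'],cv2.COLOR_RGB2HSV);m=cv2.inRange(h[230:275,170:215],(5,150,90),(25,255,255))
n,l,stt,ce=cv2.connectedComponentsWithStats(m);print(stt)
m=(l==1+np.argmin(stt[1:,1]+1000*(stt[1:,4]<8))).astype(np.uint8)
y,x=np.nonzero(m);print('orange bbox',x.min()+170,x.max()+171,y.min()+230,y.max()+231)
for th in(.1,.14,.18):
  for z in(.16,.154):
    R2=np.array([[np.cos(th),-np.sin(th)],[np.sin(th),np.cos(th)]])
    print(th,z,[np.round(w2px(s,[*(np.array([.379,-.230])+R2@np.array([a*.015,b*.011])),z]),1).tolist() for a,b in((1,1),(1,-1),(-1,-1),(-1,1))])
big=cv2.resize(s['frame'][225:275,165:220],None,fx=1,fy=1)
k=max(cv2.findContours(m,0,1)[0],key=cv2.contourArea);print(cv2.approxPolyDP(k,1,True)[:,0]+[170,230])
E
```

```text
[[   0    0   45   45 1849]
 [  11   12   18   11  125]
 [  15   36   17    9   51]]
orange bbox 181 199 242 253
0.1 0.16 [[199.0, 245.0], [190.0, 250.1], [179.5, 244.9], [188.5, 239.9]]
0.1 0.154 [[199.4, 247.6], [190.5, 252.8], [180.0, 247.5], [189.0, 242.5]]
0.14 0.16 [[199.1, 244.8], [190.4, 250.1], [179.4, 245.1], [188.2, 240.0]]
0.14 0.154 [[199.5, 247.4], [190.9, 252.7], [179.9, 247.7], [188.6, 242.6]]
0.18 0.16 [[199.2, 244.6], [190.8, 250.0], [179.3, 245.3], [187.8, 240.1]]
0.18 0.154 [[199.6, 247.2], [191.3, 252.6], [179.8, 248.0], [188.2, 242.7]]
[[181 246]
 [182 249]
 [189 252]
 [192 252]
 [198 248]
 [197 245]
 [190 242]
 [187 242]]
```

Converted, 0.172 m is 34.4, 0.13 m is 26, -0.135 rad is -0.54.

```bash
python3 drive.py '[0.06,-3,6,0,0,0,-0.16,0.06,-6,12,0,0,0,-0.32,0.06,-9,19,0,0,0,-0.48,0.06,-12,26,0,0,0,-0.54,0.06,-16,34.4,0,0,0,-0.54,0.06,-16,34.4,6,0,0,-0.54,0.06,-16,34.4,12,0,0,-0.54,0.06,-16,34.4,12,0,0,-0.54]'; python3 drive.py '[0.06,0,0,0,0,0,0,0.06,0,0,0,0,0,0,0.06,0,0,0,0,0,0]'; python3 -c "
from h import *
st();togo([.38,-.23,.114],np.pi/2+.135)"
```

```text
t: 33.0
eef_pos: [0.3784, -0.2298, 0.2432]
eef_rot: [-3.128, -0.213, 0.01]
contact_force: [-0.9, 0.7, 0.2]
opening: 0.06
grip_force: 0.0
t: 33.3
eef_pos: [0.3815, -0.2316, 0.2491]
eef_rot: [3.133, 0.213, 0.003]
contact_force: [-0.4, 0.6, 0.4]
opening: 0.0601
grip_force: 0.0
t 33.3 p [ 0.3815 -0.2316  0.2491] r [3.133e+00 2.130e-01 3.000e-03] F [-0.4  0.6  0.4] op 0.0600743327941915 gf 0.0 q [ 1.05 -0.13 -0.52  1.87 -0.06  1.38 -0.88]
togo [-0.0015 -0.002   0.135 ] [ 0.0019 -0.0017  0.001 ]
```

Converted, 0.134 m is 26.8, 0.125 m is 25.

```bash
python3 drive.py '[0.06,-0.2,-0.2,8,0,0,0,0.06,-0.2,-0.2,15,0,0,0,0.06,-0.2,-0.2,21,0,0,0,0.06,-0.2,-0.2,25,0,0,0,0.06,-0.2,-0.2,26.8,0,0,0,0.06,-0.2,-0.2,26.8,0,0,0,0.06,-0.2,-0.2,26.8,0,0,0,0.015,-0.2,-0.2,26.8,0,0,0]'; python3 drive.py '[0.015,0,0,0,0,0,0,0.015,0,0,0,0,0,0,0.015,0,0,0,0,0,0,0.015,0,0,0,0,0,0,0.015,0,0,0,0,0,0,0.015,0,0,0,0,0,0,0.015,0,0,0,0,0,0]';python3 -c "
from h import *
print(bot.read_state()['ft_torque'])
st()"
```

```text
t: 34.1
eef_pos: [0.3804, -0.2313, 0.1151]
eef_rot: [3.132, 0.212, 0.003]
contact_force: [0.4, -0.0, -0.5]
opening: 0.0569
grip_force: 0.0
t: 34.8
eef_pos: [0.3794, -0.2306, 0.1136]
eef_rot: [3.134, 0.212, -0.0]
contact_force: [0.8, -0.0, 0.7]
opening: 0.0219
grip_force: 29.9
[ 0.03976622  0.08250222 -0.0079864 ]
t 34.8 p [ 0.3794 -0.2306  0.1136] r [ 3.134  0.212 -0.   ] F [ 0.8 -0.   0.7] op 0.02192612823279081 gf 29.922727053053677 q [ 1.04 -0.01 -0.55  2.06 -0.01  1.09 -0.94]
```

```bash
python3 drive.py '[0.015,0,0,-4,0,0,0,0.015,0,0,-8,0,0,0,0.015,0,0,-12,0,0,0,0.015,0,0,-16,0,0,0,0.015,0,0,-20,0,0,0,0.015,0,0,-24,0,0,0,0.015,0,0,-27,0,0,0,0.015,0,0,-27,0,0,0]'; python3 drive.py '[0.015,0,0,0,0,0,0]';python3 -c "
from h import *
st();togo([.6065,.0135,.247],np.pi/2)"
```

```text
t: 35.6
eef_pos: [0.3804, -0.2312, 0.2503]
eef_rot: [3.132, 0.212, 0.004]
contact_force: [0.7, -0.6, -0.7]
opening: 0.0218
grip_force: 29.9
t: 35.7
eef_pos: [0.3791, -0.2305, 0.2479]
eef_rot: [-3.134, -0.212, 0.001]
contact_force: [-0.5, -0.6, -1.4]
opening: 0.022
grip_force: 29.9
t 35.7 p [ 0.3791 -0.2305  0.2479] r [-3.134e+00 -2.120e-01  1.000e-03] F [-0.5 -0.6 -1.4] op 0.021954085434267155 gf 29.9229894625023 q [ 1.06 -0.13 -0.52  1.87 -0.06  1.38 -0.88]
togo [ 0.2582 -0.2111  0.0009] [-0.0002  0.0005  0.1351]
```

Converted, 0.258 m is 51.6, -0.211 m is -42.2, 0.135 rad is 0.54.

```bash
python3 drive.py '[0.015,6.6,-5.4,0,0,0,0.08,0.015,13,-10.6,0,0,0,0.16,0.015,19.6,-16,0,0,0,0.24,0.015,26,-21.2,0,0,0,0.32,0.015,32.6,-26.6,0,0,0,0.4,0.015,39,-32,0,0,0,0.48,0.015,45.6,-37.2,0,0,0,0.54,0.015,51.6,-42.2,0,0,0,0.54]'; python3 drive.py '[0.015,0,0,0,0,0,0,0.015,0,0,0,0,0,0,0.015,0,0,0,0,0,0]';python3 -c "
from h import *
st();togo([.6063,.013,.213],np.pi/2)
s=shot('side')
h=cv2.cvtColor(s['frame'],cv2.COLOR_RGB2HSV)
for p,z in(((.6063,.013,.057),.057),((.607,-.0796,.07),.07)):
    u,v=map(int,w2px(s,p));print(u,v);rect(s,(u-16,v-14,u+16,v+14),z,lo=130)
"
```

```text
t: 36.5
eef_pos: [0.607, 0.0145, 0.2466]
eef_rot: [-3.141, 0.0, 0.004]
contact_force: [-0.2, -0.4, -0.8]
opening: 0.022
grip_force: 29.9
t: 36.8
eef_pos: [0.6058, 0.012, 0.2474]
eef_rot: [3.141, -0.001, -0.003]
contact_force: [0.3, 0.3, -2.0]
opening: 0.0219
grip_force: 29.9
t 36.8 p [0.6058 0.012  0.2474] r [ 3.141e+00 -1.000e-03 -3.000e-03] F [ 0.3  0.3 -2. ] op 0.0219392843587414 gf 29.922744445502758 q [ 0.61  0.32 -0.83  1.51  0.24  1.43 -1.81]
togo [ 0.0006 -0.0011  0.0344] [ 0.001   0.002  -0.0009]
358 279
ctr [0.6063 0.0152] sides [0.0391, 0.0601] long-axis yaw 0.037
330 295
ctr [ 0.6046 -0.0776] sides [0.0412, 0.0876] long-axis yaw -0.017
```

Labels are where expected in the side view too. Lowering to 5 cm over the ignition label and holding.

```bash
H='' ; python3 drive.py '[0.015,0.1,-0.2,3,0,0,0,0.015,0.1,-0.2,5.6,0,0,0,0.015,0.1,-0.2,6.8,0,0,0,0.015,0.1,-0.2,6.8,0,0,0,0.015,0.1,-0.2,6.8,0,0,0,0.015,0.1,-0.2,6.8,0,0,0,0.015,0.1,-0.2,6.8,0,0,0,0.015,0.1,-0.2,6.8,0,0,0]'; for i in 1 2 3; do python3 drive.py '[0.015,0,0,0,0,0,0,0.015,0,0,0,0,0,0,0.015,0,0,0,0,0,0,0.015,0,0,0,0,0,0,0.015,0,0,0,0,0,0,0.015,0,0,0,0,0,0,0.015,0,0,0,0,0,0,0.015,0,0,0,0,0,0]'|egrep 'pos|open|grip'; done
python3 -c "
from h import *
st();togo([.6063,.0135,.213],np.pi/2)
s=shot('side','s8.png');i=cv2.imread('pics/s8.png')[170:350,240:470];cv2.imwrite('pics/s8z.png',cv2.resize(i,None,fx=3,fy=3,interpolation=cv2.INTER_CUBIC))
t=[.6063,.0135,.107];print([np.round((np.array(w2px(s,p))-[240,170])*3) for p in(t,[.6063,.0135,.057],[.6063,.0135,.206])])"
```

```text
t: 37.65
eef_pos: [0.6073, 0.0143, 0.215]
eef_rot: [3.141, 0.0, 0.001]
contact_force: [0.1, -0.2, -1.1]
opening: 0.022
grip_force: 29.9
eef_pos: [0.6071, 0.0142, 0.2145]
opening: 0.0216
grip_force: 29.9
eef_pos: [0.6071, 0.0142, 0.2146]
opening: 0.0217
grip_force: 29.9
eef_pos: [0.6071, 0.0142, 0.2145]
opening: 0.022
grip_force: 29.9
t 40.05 p [0.6071 0.0142 0.2145] r [ 3.142  0.    -0.   ] F [ 0.2 -0.3 -1.1] op 0.02202415038013605 gf 29.92287179455161 q [ 0.6   0.34 -0.83  1.55  0.25  1.36 -1.82]
togo [-0.0008  0.0007  0.0015] [0.0001 0.0001 0.0001]
[array([360., 269.]), array([356., 327.]), array([369., 141.])]
```

View pics/s8z.png

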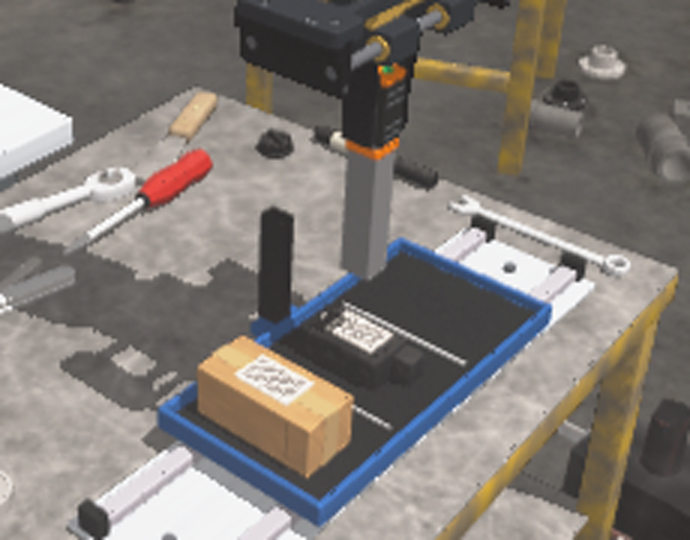

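The wand is upright, its tip at (362,270) as predicted, straight above the ignition label at (360,328). Next, the carton.

Converted, 0.093 m is 18.6, 0.06 m is 12.

```bash
python3 drive.py '[0.015,0,0,-3,0,0,0,0.015,0,6,-4,0,0,0,0.015,0,12,-4,0,0,0,0.015,0,18.6,-4,0,0,0,0.015,0,18.6,-2.6,0,0,0,0.015,0,18.6,-2.4,0,0,0,0.015,0,18.6,-2.4,0,0,0,0.015,0,18.6,-2.4,0,0,0]'; for i in 1 2 3; do python3 drive.py '[0.015,0,0,0,0,0,0,0.015,0,0,0,0,0,0,0.015,0,0,0,0,0,0,0.015,0,0,0,0,0,0,0.015,0,0,0,0,0,0,0.015,0,0,0,0,0,0,0.015,0,0,0,0,0,0,0.015,0,0,0,0,0,0]'|egrep 'pos|open|grip'; done
python3 -c "
from h import *
st();togo([.607,-.079,.226],np.pi/2)
s=shot('side')
u,v=map(int,w2px(s,(.607,-.0796,.07)));rect(s,(u-16,v-14,u+16,v+14),.07,lo=170)
cv2.imwrite('pics/s9.png',s['frame'][:,:,::-1]);togo([.3797,-.2309,.252],np.pi/2+.1355)"
```

```text
t: 40.9
eef_pos: [0.6074, -0.0771, 0.2272]
eef_rot: [-3.141, -0.004, -0.001]
contact_force: [-0.2, -0.1, -0.8]
opening: 0.0219
grip_force: 29.9
eef_pos: [0.6071, -0.0788, 0.2265]
opening: 0.0217
grip_force: 29.9
eef_pos: [0.6071, -0.0788, 0.2265]
opening: 0.0218
grip_force: 29.9
eef_pos: [0.6071, -0.0787, 0.2265]
opening: 0.0221
grip_force: 29.9
t 43.3 p [ 0.6071 -0.0787  0.2265] r [3.142 0.    0.   ] F [ 0.8 -0.  -1.3] op 0.022066664494386268 gf 29.922898029908538 q [ 0.72  0.33 -0.79  1.52  0.24  1.39 -1.66]
togo [-0.0001  0.0003  0.0005] [ 0.     -0.      0.0002]
ctr [ 0.6145 -0.0796] sides [0.0326, 0.047] long-axis yaw 0.055
togo [-0.2274  0.1521 -0.0255] [ 1.000e-04 -0.000e+00 -1.354e-01]
```

```bash
python3 drive.py '[0.015,0,0,-5.6,0,0,0,0.015,-7,4.6,-5.6,0,0,-0.08,0.015,-14,9.2,-5.6,0,0,-0.16,0.015,-21,14,-5.6,0,0,-0.24,0.015,-28,18.6,-5.6,0,0,-0.32,0.015,-34,23,-5.6,0,0,-0.4,0.015,-40,27,-5.6,0,0,-0.48,0.015,-45.4,30.4,-5.6,0,0,-0.54]'; python3 drive.py '[0.015,0,0,0,0,0,0,0.015,0,0,0,0,0,0,0.015,0,0,0,0,0,0,0.015,0,0,0,0,0,0,0.015,0,0,0,0,0,0]'; python3 -c "
from h import *
st();togo([.3797,-.2309,.114],np.pi/2+.1355)
s=shot('side');p=bot.read_state()['eef_pos']
h=cv2.cvtColor(s['frame'],cv2.COLOR_RGB2HSV);u,v=map(int,w2px(s,(p[0],p[1],p[2]-.004)));print(u,v)
m=cv2.inRange(h[v-25:v+25,u-20:u+20],(5,150,90),(25,255,255));n,l,stt,ce=cv2.connectedComponentsWithStats(m);print(stt[1:],ce[1:]+[u-20,v-25])"
```

```text
t: 44.15
eef_pos: [0.3784, -0.2319, 0.2548]
eef_rot: [3.133, 0.211, 0.0]
contact_force: [-0.2, -0.3, -0.6]
opening: 0.0221
grip_force: 29.9
t: 44.65
eef_pos: [0.3809, -0.23, 0.2545]
eef_rot: [-3.134, -0.215, -0.0]
contact_force: [-0.0, -0.1, -1.3]
opening: 0.022
grip_force: 29.9
t 44.65 p [ 0.3809 -0.23    0.2545] r [-3.134 -0.215 -0.   ] F [-0.  -0.1 -1.3] op 0.021952549717330967 gf 29.92303458508104 q [ 1.17 -0.13 -0.61  1.86 -0.08  1.39 -0.86]
togo [-0.0013  0.0007  0.1405] [-0.0004 -0.      0.0017]
182 203
[[13  0 14  7 61]
 [12 25 19  8 59]] [[181.3442623  180.63934426]
 [183.77966102 207.38983051]]
```

```bash
python3 drive.py '[0.015,-0.2,0.1,4,0,0,0,0.015,-0.2,0.1,8,0,0,0,0.015,-0.2,0.1,10,0,0,0,0.015,-0.2,0.1,12,0,0,0,0.015,-0.2,0.1,14,0,0,0,0.015,-0.2,0.1,14,0,0,0]'; python3 drive.py '[0.015,0,0,4,0,0,0,0.015,0,0,8,0,0,0,0.015,0,0,11,0,0,0,0.015,0,0,13,0,0,0,0.015,0,0,13.4,0,0,0,0.015,0,0,13.4,0,0,0]'; for i in 1 2 3; do python3 drive.py '[0.015,0,0,0.4,0,0,0,0.015,0,0,0.4,0,0,0]'|egrep 'pos|contact'; done
```

```text
t: 45.3
eef_pos: [0.3787, -0.231, 0.1835]
eef_rot: [-3.133, -0.212, 0.002]
contact_force: [-0.5, 0.0, -0.9]
opening: 0.0217
grip_force: 29.9
t: 45.9
eef_pos: [0.3795, -0.2316, 0.1179]
eef_rot: [3.134, 0.212, 0.001]
contact_force: [-0.2, -0.2, -0.3]
opening: 0.022
grip_force: 29.9
eef_pos: [0.3796, -0.2317, 0.1161]
contact_force: [-0.5, 0.6, -0.3]
eef_pos: [0.3793, -0.2315, 0.1136]
contact_force: [-0.2, -0.5, -0.5]
eef_pos: [0.3797, -0.2316, 0.1135]
contact_force: [-3.5, 2.7, 12.3]
```

Bottomed at the original height. Releasing it and going to the handle.

```bash
python3 drive.py '[0.04,0,0,-0.2,0,0,0,0.06,0,0,-0.2,0,0,0,0.06,0,0,-0.2,0,0,0,0.06,0,0,-0.2,0,0,0,0.06,0,0,-0.2,0,0,0,0.06,0,0,-6,0,0,0,0.06,0,0,-14,0,0,0,0.06,0,0,-22,0,0,0]'; python3 drive.py '[0.06,0,0,0,0,0,0,0.06,0,0,0,0,0,0]'; python3 - <<'E'
from h import *
st();togo([.5287,.0167,.225],np.pi/2)
s=shot('side');h=cv2.cvtColor(s['frame'],cv2.COLOR_RGB2HSV);m=cv2.inRange(h[230:275,170:215],(5,150,90),(25,255,255))
print(cv2.connectedComponentsWithStats(m)[2][1:])
E
```

```text
t: 47.3
eef_pos: [0.3787, -0.231, 0.2224]
eef_rot: [-3.133, -0.212, 0.001]
contact_force: [0.3, -0.7, 0.1]
opening: 0.0597
grip_force: 0.0
t: 47.5
eef_pos: [0.3796, -0.2318, 0.2222]
eef_rot: [3.133, 0.212, 0.002]
contact_force: [0.0, -0.6, 0.1]
opening: 0.06
grip_force: 0.0
t 47.5 p [ 0.3796 -0.2318  0.2222] r [3.133e+00 2.120e-01 2.000e-03] F [ 0.  -0.6  0.1] op 0.05998377943341685 gf 0.0 q [ 1.17 -0.12 -0.62  1.91 -0.07  1.33 -0.87]
togo [ 0.1812 -0.2262 -0.003 ] [ 0.0017 -0.0012  0.135 ]
[[ 10  13  18  11 109]
 [ 15  37  17   8  49]]
```

```bash
python3 drive.py '[0.06,5.2,-6.4,-2,0,0,0.08,0.06,10.4,-13,-2,0,0,0.16,0.06,15.6,-19.4,-2,0,0,0.24,0.06,20.8,-26,-2,0,0,0.32,0.06,26,-32.4,-2,0,0,0.4,0.06,31.2,-38.8,-2,0,0,0.48,0.06,36.2,-45.2,-2,0,0,0.54,0.06,36.2,-45.2,-2,0,0,0.54]'; python3 drive.py '[0.06,0,0,0,0,0,0,0.06,0,0,0,0,0,0,0.06,0,0,0,0,0,0]'; python3 -c "
from h import *
st();togo([.5287,.0167,.088],np.pi/2)
c=shot('wrist','w9.png')
for z,p in((.057,(.606,.013)),(.07,(.607,-.079))):
    u,v=map(int,w2px(c,(*p,z)));print(u,v);rect(c,(u-32,max(0,v-45),u+32,v+45),z)"
```

```text
t: 48.35
eef_pos: [0.5284, 0.0238, 0.2299]
eef_rot: [-3.135, -0.015, 0.003]
contact_force: [-0.2, 1.0, -0.2]
opening: 0.0599
grip_force: 0.0
t: 48.65
eef_pos: [0.5275, 0.0152, 0.231]
eef_rot: [3.141, -0.004, -0.002]
contact_force: [-1.1, 0.1, 0.6]
opening: 0.0602
grip_force: 0.0
t 48.65 p [0.5275 0.0152 0.231 ] r [ 3.141e+00 -4.000e-03 -2.000e-03] F [-1.1  0.1  0.6] op 0.06023881522862848 gf 0.0 q [ 0.85  0.14 -1.    1.71  0.13  1.35 -1.75]
togo [ 0.0014 -0.0017  0.143 ] [ 0.001   0.0011 -0.0024]
328 113
ctr [0.6065 0.0133] sides [0.0256, 0.0396] long-axis yaw 0.01
453 111
ctr [ 0.6069 -0.0795] sides [0.0455, 0.0284] long-axis yaw -0.001
```

Labels are unmoved. Gripping the handle and sliding to the out station.

Converted, 0.143 m is 28.6, 0.12 m is 24.

```bash
python3 drive.py '[0.06,0.2,-0.2,8,0,0,0,0.06,0.2,-0.2,16,0,0,0,0.06,0.2,-0.2,24,0,0,0,0.06,0.2,-0.2,28.6,0,0,0,0.06,0.2,-0.2,28.6,0,0,0,0,0.2,-0.2,28.6,0,0,0,0,0.2,-0.2,28.6,0,0,0,0,0.2,-0.2,28.6,0,0,0]'; python3 drive.py '[0,0,0,0,0,0,0,0,0,0,0,0,0,0,0,0,0,0,0,0,0,0,0,0,0,0,0,0,0,0,0,0,0,0,0,0,0,0,0,0,0,0]';python3 drive.py '[0,0,2.4,0,0,0,0,0,0,4.8,0,0,0,0,0,0,7.2,0,0,0,0,0,0,9.6,0,0,0,0,0,0,12,0,0,0,0,0,0,14.4,0,0,0,0,0,0,15.8,0,0,0,0,0,0,15.8,0,0,0,0]'; for i in 1 2 ; do python3 drive.py '[0,0,0.3,0,0,0,0,0,0,0.3,0,0,0,0]'|egrep 'pos|contact|open'; done
```

```text
t: 49.5
eef_pos: [0.5304, 0.0177, 0.0903]
eef_rot: [3.141, -0.001, 0.005]
contact_force: [-0.3, -0.3, 0.3]
opening: 0.0435
grip_force: 0.0
t: 50.1
eef_pos: [0.5292, 0.0173, 0.0888]
eef_rot: [3.141, 0.0, 0.0]
contact_force: [-0.8, -2.5, 3.0]
opening: 0.0158
grip_force: 30.0
t: 50.9
eef_pos: [0.5297, -0.0615, 0.0888]
eef_rot: [-3.141, 0.001, -0.002]
contact_force: [1.5, 1.3, 1.5]
opening: 0.0158
grip_force: 30.0
eef_pos: [0.5297, -0.0617, 0.0887]
contact_force: [3.7, 2.6, 1.8]
opening: 0.0158
eef_pos: [0.5297, -0.0633, 0.0888]
contact_force: [3.6, 3.5, 0.7]
opening: 0.0158
```

```bash
for i in 1 2 3 ; do python3 drive.py '[0,0,0.3,0,0,0,0,0,0,0.3,0,0,0,0]'|egrep 'pos|contact|open'; done
```

```text
eef_pos: [0.5297, -0.0646, 0.0888]
contact_force: [3.3, 3.8, 1.4]
opening: 0.0157
eef_pos: [0.5297, -0.0646, 0.0888]
contact_force: [2.6, 7.0, 1.0]
opening: 0.0157
eef_pos: [0.5298, -0.0646, 0.0888]
contact_force: [3.1, 9.8, 1.5]
opening: 0.0161
```

At the end stop (-0.0646, as predicted). Releasing, withdrawing, and checking numerically.

```bash
python3 drive.py '[0.02,0,-0.3,0,0,0,0,0.06,0,-0.3,0,0,0,0,0.06,0,-0.3,0,0,0,0,0.06,0,-0.3,0,0,0,0,0.06,0,-0.3,0,0,0,0,0.06,0,-0.3,0,0,0,0,0.06,0,-0.3,-10,0,0,0,0.06,0,-0.3,-20,0,0,0]'; python3 drive.py '[0.06,0,-4,-10,0,0,0,0.06,-6,-10,-20,0,0,0,0.06,-10,-10,-26,0,0,0,0.06,-10,-10,-26,0,0,0,0.06,-10,-10,-26,0,0,0,0.06,-10,-10,-26,0,0,0]'; python3 - <<'E'
from h import *
st();c=shot('wrist','w10.png')
for z,p in((.057,(.606,-.068)),(.07,(.607,-.16))):
    u,v=map(int,w2px(c,(*p,z)));print(u,v);rect(c,(u-28,max(0,v-40),u+28,v+40),z)
h=cv2.cvtColor(c['frame'],cv2.COLOR_RGB2HSV);m=cv2.inRange(h,(105,150,60),(120,255,255));y,x=np.nonzero(m[:200]);print('blue',x.min(),x.max(),y.min(),y.max(),px2w(c,x.min(),y.min()+5,.037),px2w(c,x.max(),y.min()+5,.037))
s=shot('side');h=cv2.cvtColor(s['frame'],cv2.COLOR_RGB2HSV);m=cv2.inRange(h[230:275,170:215],(5,150,90),(25,255,255))
print(cv2.connectedComponentsWithStats(m)[2][1:])
E
```

```text
t: 52.7
eef_pos: [0.5277, -0.0671, 0.1884]
eef_rot: [-3.14, -0.0, 0.006]
contact_force: [1.4, -1.0, -0.2]
opening: 0.0594
grip_force: 0.0
t: 53.3
eef_pos: [0.4787, -0.018, 0.3174]
eef_rot: [3.141, -0.002, -0.002]
contact_force: [0.1, -0.1, -0.4]
opening: 0.06
grip_force: 0.0
t 53.3 p [ 0.4787 -0.018   0.3174] r [ 3.141e+00 -2.000e-03 -2.000e-03] F [ 0.1 -0.1 -0.4] op 0.06002548215078687 gf 0.0 q [ 1.03 -0.08 -0.98  1.67 -0.06  1.51 -1.51]
379 57
ctr [ 0.6068 -0.068 ] sides [0.04, 0.0259] long-axis yaw -0.005
483 54
ctr [ 0.6072 -0.1608] sides [0.046, 0.0286] long-axis yaw 0.001
blue 228 523 0 147 [0.65367181 0.07419856 0.037     ] [ 0.65338117 -0.20360982  0.037     ]
[[ 10  12  19  12 123]
 [ 15  37  17   8  49]]
```

Both labels moved exactly with the carrier, the carrier is on the green stop, and the wand is seated as at the start. Handing in.

```bash
python3 -c "
from cell import bot
print(bot.sign_off())"
```

```text
the job is handed in; nothing more can be done
None
```

The job is handed in (verdict not shown): ignition box and carton, the only parts present, were loaded, held under the wand in that order, wand put back fully down and the carrier slid to the out stop at 53 s of 208; I first loaded with the carrier 18 mm off station, so I pushed it to the load stop and re-set both parts, and it stood about 1.5 mm short of the scan mark while scanning.

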